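# Stand the skiving plates in their rack under the bail

### The arm

A 6-joint arm with a two-finger parallel gripper is mounted at the origin on a cart in front of the work surface, level with it; the furniture and walls round the work are solid. World frame = base frame: x ahead of the robot, y to its left, z up, the work surface at z = 0. Lengths are in mm, angles in rad, forces in N, time in s.
With the tool pointing down it reaches from about 350 to 775 mm from the base axis. Payload 7.3 kg.
Tool frame: the origin (TCP) lies at the very end of the fingers, on their centre line; the grasp point (between the pads) lies 19 mm behind it (bot.grasp_offset is the distance from the TCP to the grasp point, in mm); z points along the fingers, y is the direction in which the jaws open and shut (so a half turn about z gives the same grasp; the last joint's range is limited). The gripper opens to 92 mm and grips with 3 to 60 N. Pads are 19 mm wide; open, the fingers measure 130 mm over their backs; the gripper's body (75 mm by 190 mm) begins 47 mm behind the grasp point.
Start: joints at [1.195, 0.342, 1.524, -0, 1.275, -0.146], TCP at [119.569, 511.222, 226.741] pointing down, gripper open.
Joint ranges: [-2.53, 2.53], [-0.77, 2.02], [0.04, 2.7], [-1, 4.14], [0.28, 2.66], [-3.11, 3.11]. Speed limits (rad/s): [2.57, 2.57, 3.14, 3.14, 3.14, 3.14].

### API

Orientations are given as [roll, pitch, yaw] about the fixed x, y, z axes, in that order (R = Rz(yaw) Ry(pitch) Rx(roll)).
In Python, from plant import bot gives the robot as it stands.
- The arm moves only by the tool servo_tool, never from a script. Its arguments are lists of equal length, an entry for each row: "angular": the turn, a rotation vector about the world's x, y, z in degrees, a list of three; "slide": the shift along the world's x, y, z in mm, a list of three; "grip": the opening, from -1 (shut) to 1 (fully open), so that 0 is half open. In form: {"angular": [[ax, ay, az], ...], "slide": [[dx, dy, dz], ...], "grip": [grip, ...]}. A call has 1 to 10 rows; each row is the pose to reach, as a shift and turn from the pose commanded when the call began; what a row does not reach only later rows make up. A row lasts 1/12 s, in which the tool goes at most 41.7 mm and 7.16 degrees, less where a joint would pass 70% of its speed; a pose out of reach is approached as far as the arm can. A call with a gripper value outside its range is refused whole. The fingers move at their own pace and stop on an object; the grip force is fixed at half the most. Time passes only in rows, so rows that repeat a pose let the fingers close. It gives the time, the measured TCP pose, the force and the opening at its end, in the units of the state.
- bot.get_obs(): the state, without advancing time (a new reading comes with each control period).
- bot.capture(name): name is "side" or "top"; returns a dict with "img" (420x560x3 uint8, blue, green, red), "range_z" (420x560 float32, mm along the optical axis (not along the pixel's ray), 0 where there is no reading), "fov_y" (degrees; the focal length in pixels is half the picture's height over the tangent of half this angle, whatever the lens; pixels are square), "cx", "cy" (the principal point, pixels), "R" (3x3) and "t" (3): a world point X has camera coordinates R X + t. Camera axes: x right, y down, z forward; pixel columns grow to the right and rows downward; lengths in mm; the calibration is good to about 2 mm. A picture is of the moment at which its call begins.
- bot.close_job(): hands the job in, once; it reports no verdict.
The state is a dict: "time": time; "joint_positions": joint angles; "dq": joint speeds; "tau": joint torques, N m; "tool_pos": TCP position; "tcp_rot": TCP orientation; "contact_force": force on the tool from outside, world axes, zero at the start; "moment": the same for the moment, N m; "grip_width": finger opening in mm.
Only numpy, scipy, OpenCV 4.12 (cv2) and the standard library are available. Lean on these libraries where they do the work, as an engineer would, in place of code of your own. Each camera call takes 0.05 s, during which the arm holds its last target.

### The job

Put the two brass skiving plates away: swing the rack's steel hold-down hoop right back, stand each plate on its short edge in a slot of its own, down on the slot's floor, then swing the hoop fully closed again over both plates. Grip the polished plates lightly (never above 60 N a finger), and leave the two spools, the punch and the crepe block where they are.

Things in the scene. Friction and masses are not known exactly. Their poses are not given: they have to be found in the camera images.
- rack: Pale wooden plate rack, fixed, base 80 x 176 x 12 mm. Origin: on the bench under the middle of its slots; x = across the slots, to its back (away from the robot), y = along the slots, z = up. Two slots lie end to end along y; plates in it reach 74 mm above the bench. Shoe, lasts and press, up to 0.3 m tall, stand at x below 0.5 from y = -0.23 leftwards, a lamp at x over 0.65, y over -0.1.
- slot_left (a point): Middle of the floor of the left (+y) slot of the rack, 12 mm above the bench, 31 mm beside the rack's middle; axes as the rack's. The slot is 52 mm long (rack y), 8 mm wide (rack x), 30 mm deep, with flared lips reaching 37 mm above its floor. A plate standing in it on its 44 mm edge has its middle 31 mm above this point and may lean by up to 0.15 rad.
- slot_right (a point): Middle of the floor of the right (-y) slot of the rack, 12 mm above the bench, 31 mm beside the rack's middle; axes as the rack's. The slot is 52 mm long (rack y), 8 mm wide (rack x), 30 mm deep, with flared lips reaching 37 mm above its floor. A plate standing in it on its 44 mm edge has its middle 31 mm above this point and may lean by up to 0.15 rad.
- bail (a joint): Hinge of the steel hoop over the rack, rad: 0 = closed, its bar right above the slots (stop); grows as the hoop swings back, away from the robot, to 1.5 (stop). Friction holds it wherever it is left; about 1.5 N at the bar moves it. Starts between 0 and 0.2.
- bail_bar (a point): Middle of the hoop's straight bar: round steel, 8 mm thick, 150 mm long, along rack y, free all round. Closed, its centre is 87 mm above the bench (9 mm of air over standing plates); fully open, about 53 mm above it and 80 mm behind the slots. It travels on an arc of 64 mm radius about point bail_hinge.
- bail_hinge (a point): Middle of the hoop's hinge axis (along rack y), 28 mm above the bench and 24 mm behind the middle of the slots; axes as the rack's.
- plate_1_centre (a point): Middle of a flat brass plate, 44 x 62 x 4.5 mm, 90 g, one of two alike. Own y = up along the 62 mm length (edges at -31 and +31 mm), x = along the 44 mm width, z = through the thickness (towards the robot at the start). It starts on a 44 mm edge in a wooden rest, leaning 0.34 rad from upright, its top away from the robot; above the lowest 34 mm both faces are free to pinch.
- plate_2_centre (a point): Middle of a flat brass plate, 44 x 62 x 4.5 mm, 90 g, one of two alike. Own y = up along the 62 mm length (edges at -31 and +31 mm), x = along the 44 mm width, z = through the thickness (towards the robot at the start). It starts on a 44 mm edge in a wooden rest, leaning 0.34 rad from upright, its top away from the robot; above the lowest 34 mm both faces are free to pinch.
- plate_1: The same plate 1; origin at the middle of its rear face; for its axes see point plate_1_centre. Its polished faces are marked by a grip of more than 60 N a finger.
- plate_2: The same plate 2; origin at the middle of its rear face; for its axes see point plate_2_centre. Its polished faces are marked by a grip of more than 60 N a finger.
- spool_1: Bystander, leave alone: spool of pale thread, 42 mm across, 55 mm tall; origin under its foot.
- spool_3: Bystander, leave alone: spool of dark thread, 42 mm across, 60 mm tall; origin under its foot.
- punch_1: Bystander, leave alone: small steel hole punch standing on end, 17 mm across, 52 mm tall; origin under its foot.
- crepe_block: Bystander, leave alone: pale crepe block, 41 x 74 x 30 mm; origin under its foot.
There are look-alikes about, which are no part of the job. Leave any pink look-alike of the plate_1 alone.

How it is judged (in metres and radians):
On the way, in this order (a step that is already met when the one before it is completed fails the run):
1. the hoop is swung back (joint above 1.1 rad) while both plates are still out of the rack (value of joint bail above 1.1 rad and not ((x of plate_1_centre in the frame of slot_left between -0.007 and 0.007 m and y of plate_1_centre in the frame of slot_left between -0.007 and 0.007 m and z of plate_1_centre in the frame of slot_left between 0.0275 and 0.034 m and angle between the y axis of plate_1_centre and the z axis of rack, either way round below 0.2 rad and contact force between plate_1 and the fingers below 0.3 N) or (x of plate_1_centre in the frame of slot_right between -0.007 and 0.007 m and y of plate_1_centre in the frame of slot_right between -0.007 and 0.007 m and z of plate_1_centre in the frame of slot_right between 0.0275 and 0.034 m and angle between the y axis of plate_1_centre and the z axis of rack, either way round below 0.2 rad and contact force between plate_1 and the fingers below 0.3 N) or (x of plate_2_centre in the frame of slot_left between -0.007 and 0.007 m and y of plate_2_centre in the frame of slot_left between -0.007 and 0.007 m and z of plate_2_centre in the frame of slot_left between 0.0275 and 0.034 m and angle between the y axis of plate_2_centre and the z axis of rack, either way round below 0.2 rad and contact force between plate_2 and the fingers below 0.3 N) or (x of plate_2_centre in the frame of slot_right between -0.007 and 0.007 m and y of plate_2_centre in the frame of slot_right between -0.007 and 0.007 m and z of plate_2_centre in the frame of slot_right between 0.0275 and 0.034 m and angle between the y axis of plate_2_centre and the z axis of rack, either way round below 0.2 rad and contact force between plate_2 and the fingers below 0.3 N))), for 0.2 s.
2. one plate stands in a slot, let go (((x of plate_1_centre in the frame of slot_left between -0.007 and 0.007 m and y of plate_1_centre in the frame of slot_left between -0.007 and 0.007 m and z of plate_1_centre in the frame of slot_left between 0.0275 and 0.034 m and angle between the y axis of plate_1_centre and the z axis of rack, either way round below 0.2 rad and contact force between plate_1 and the fingers below 0.3 N) or (x of plate_1_centre in the frame of slot_right between -0.007 and 0.007 m and y of plate_1_centre in the frame of slot_right between -0.007 and 0.007 m and z of plate_1_centre in the frame of slot_right between 0.0275 and 0.034 m and angle between the y axis of plate_1_centre and the z axis of rack, either way round below 0.2 rad and contact force between plate_1 and the fingers below 0.3 N) or (x of plate_2_centre in the frame of slot_left between -0.007 and 0.007 m and y of plate_2_centre in the frame of slot_left between -0.007 and 0.007 m and z of plate_2_centre in the frame of slot_left between 0.0275 and 0.034 m and angle between the y axis of plate_2_centre and the z axis of rack, either way round below 0.2 rad and contact force between plate_2 and the fingers below 0.3 N) or (x of plate_2_centre in the frame of slot_right between -0.007 and 0.007 m and y of plate_2_centre in the frame of slot_right between -0.007 and 0.007 m and z of plate_2_centre in the frame of slot_right between 0.0275 and 0.034 m and angle between the y axis of plate_2_centre and the z axis of rack, either way round below 0.2 rad and contact force between plate_2 and the fingers below 0.3 N))), for 0.2 s.
3. both plates stand in the two slots, let go ((((x of plate_1_centre in the frame of slot_left between -0.007 and 0.007 m and y of plate_1_centre in the frame of slot_left between -0.007 and 0.007 m and z of plate_1_centre in the frame of slot_left between 0.0275 and 0.034 m and angle between the y axis of plate_1_centre and the z axis of rack, either way round below 0.2 rad and contact force between plate_1 and the fingers below 0.3 N) and (x of plate_2_centre in the frame of slot_right between -0.007 and 0.007 m and y of plate_2_centre in the frame of slot_right between -0.007 and 0.007 m and z of plate_2_centre in the frame of slot_right between 0.0275 and 0.034 m and angle between the y axis of plate_2_centre and the z axis of rack, either way round below 0.2 rad and contact force between plate_2 and the fingers below 0.3 N)) or ((x of plate_1_centre in the frame of slot_right between -0.007 and 0.007 m and y of plate_1_centre in the frame of slot_right between -0.007 and 0.007 m and z of plate_1_centre in the frame of slot_right between 0.0275 and 0.034 m and angle between the y axis of plate_1_centre and the z axis of rack, either way round below 0.2 rad and contact force between plate_1 and the fingers below 0.3 N) and (x of plate_2_centre in the frame of slot_left between -0.007 and 0.007 m and y of plate_2_centre in the frame of slot_left between -0.007 and 0.007 m and z of plate_2_centre in the frame of slot_left between 0.0275 and 0.034 m and angle between the y axis of plate_2_centre and the z axis of rack, either way round below 0.2 rad and contact force between plate_2 and the fingers below 0.3 N)))), for 0.2 s.
At the end, for the whole second after the job is handed in: Each plate stands in a slot of its own on its short edge: its middle within 7 mm of the slot's middle in both horizontal directions and 27.5 to 34 mm above the slot floor, its length within 0.2 rad of upright, released and at rest; the hoop is closed to within 0.12 rad ((((x of plate_1_centre in the frame of slot_left between -0.007 and 0.007 m and y of plate_1_centre in the frame of slot_left between -0.007 and 0.007 m and z of plate_1_centre in the frame of slot_left between 0.0275 and 0.034 m and angle between the y axis of plate_1_centre and the z axis of rack, either way round below 0.2 rad and contact force between plate_1 and the fingers below 0.3 N) and (x of plate_2_centre in the frame of slot_right between -0.007 and 0.007 m and y of plate_2_centre in the frame of slot_right between -0.007 and 0.007 m and z of plate_2_centre in the frame of slot_right between 0.0275 and 0.034 m and angle between the y axis of plate_2_centre and the z axis of rack, either way round below 0.2 rad and contact force between plate_2 and the fingers below 0.3 N)) or ((x of plate_1_centre in the frame of slot_right between -0.007 and 0.007 m and y of plate_1_centre in the frame of slot_right between -0.007 and 0.007 m and z of plate_1_centre in the frame of slot_right between 0.0275 and 0.034 m and angle between the y axis of plate_1_centre and the z axis of rack, either way round below 0.2 rad and contact force between plate_1 and the fingers below 0.3 N) and (x of plate_2_centre in the frame of slot_left between -0.007 and 0.007 m and y of plate_2_centre in the frame of slot_left between -0.007 and 0.007 m and z of plate_2_centre in the frame of slot_left between 0.0275 and 0.034 m and angle between the y axis of plate_2_centre and the z axis of rack, either way round below 0.2 rad and contact force between plate_2 and the fingers below 0.3 N))) and value of joint bail below 0.12 rad and linear speed of each of plate_1, plate_2 below 0.02 m/s); the robot touches nothing.
It fails at once if a plate is gripped with more than 60 N a finger (120 N over both) (contact force between any of plate_1, plate_2 and the fingers above 120 N).
It fails at once if a bystander is moved by more than 30 mm (distance of any of spool_1, spool_3, punch_1, crepe_block from where it was at the start of the episode above 0.03 m).
It also fails if it takes over 67 s, if anything falls off the work surface, if the arm or the gripper's body presses on something with over 40 N, if the wrist force passes 120 N, or if a joint passes its speed limit or range.

## Working session

There is one attempt and no reset: what is moved stays moved. The work goes in short steps, Python scripts to look and compute and a tool call to move; the robot and the scene stay as the last step left them, time stands still between calls to the robot, and variables do not carry over. Pictures are saved under pics/ and viewed, and the job is handed in when it is done.

Besides the shell and the picture viewer there is one more tool, called after ">>>" as name(argument=value, ...) on one line, values as JSON. servo_tool: Moves the arm, as the interface text tells. Its arguments: {"type":"object","properties":{"angular":{"type":"array","items":{"type":"array","items":{"type":"number"}}},"slide":{"type":"array","items":{"type":"array","items":{"type":"number"}}},"grip":{"type":"array","items":{"type":"number"}}},"required":["angular","slide","grip"]}

```bash
ls; mkdir -p pics
cat > h.py <<'E'
import numpy as np, cv2
from plant import bot
def cap(n):
    c=bot.capture(n); c['f']=210/np.tan(np.radians(c['fov_y'])/2); return c
def world(c):
    z=c['range_z'].astype(float); v,u=np.mgrid[0:420,0:560]
    P=np.stack([(u-c['cx'])/c['f']*z,(v-c['cy'])/c['f']*z,z],-1)
    W=(P-c['t'].reshape(3))@c['R']   # R^T(P-t)
    W[z==0]=np.nan
    return W
E
python3 - <<'E'
from h import *
import pickle
d={}
for n in('side','top'):
    c=cap(n); d[n]=c; cv2.imwrite(f'pics/{n}0.png',c['img']); C=-c['R'].T@c['t'].reshape(3);print(n,c['f'],C,c['R'][2],c['img'].shape)
pickle.dump(d,open('d0.pkl','wb'))
print(bot.get_obs())
E
```

```text
pics
side 449.3099757131114 [  625.72861826 -1219.70270505   462.18059671] [-0.03372079  0.92125317 -0.38749904] (420, 560, 3)
top 542.6504675326921 [ 383.45025213 -320.09085199 1150.10947127] [ 0.17083893 -0.01261688 -0.98521819] (420, 560, 3)
{'time': 0.1, 'joint_positions': array([ 1.19497923e+00,  3.42665863e-01,  1.52492304e+00, -3.25979290e-05,
        1.27542844e+00, -1.45975879e-01]), 'dq': array([ 1.04705671e-03, -2.19341688e-03, -1.61873980e-03,  9.65068169e-05,
       -5.30435161e-04,  5.86418115e-04]), 'tau': array([ 3.48778041e-03, -4.31995904e+01, -2.44697517e+01,  7.20152026e-02,
        5.24326286e-02, -6.42283726e-05]), 'tool_pos': array([119.44384855, 510.84738532, 226.10727979]), 'tcp_rot': array([-3.14017857e+00, -1.76392602e-04,  2.91176082e+00]), 'contact_force': array([-0.7320585 ,  0.36681885,  0.21030909]), 'moment': array([-0.05147335, -0.03856532,  0.0018979 ]), 'grip_width': 91.92882426349291}
```

View pics/side0.png

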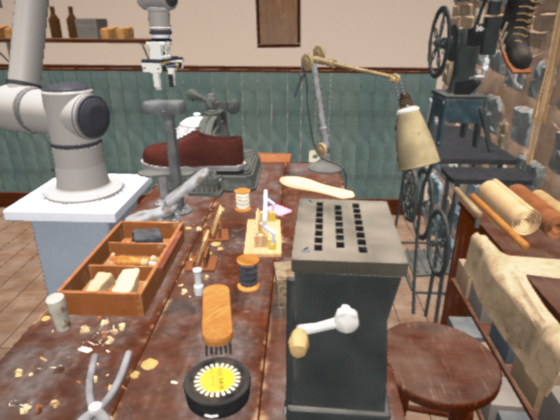

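View pics/top0.png

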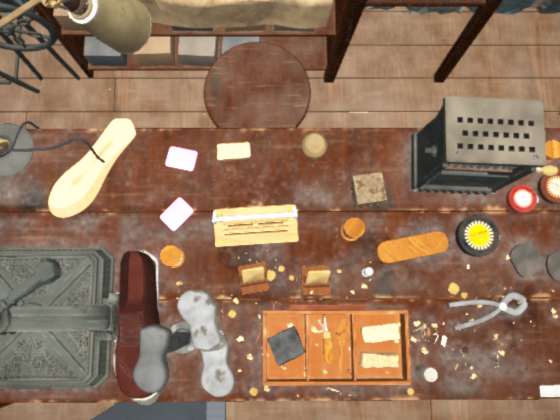

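The top view shows the rack at about (256,225) with the hoop over it. Two brass plates in rests are at about (254,277) and (317,279). The pink look-alikes lie flat at (181,158) and (177,214), and a pale block is at (233,151). Next I'll make close crops.

Run:
```python
from h import *
import pickle
d=pickle.load(open('d0.pkl','rb'))
c=d['top']; i=c['img'][185:305,150:350]; cv2.imwrite('pics/c_top.png',cv2.resize(i,None,fx=4,fy=4,interpolation=cv2.INTER_CUBIC))
c2=d['side']; i=c2['img'][180:280,180:310]; cv2.imwrite('pics/c_side.png',cv2.resize(i,None,fx=6,fy=6,interpolation=cv2.INTER_CUBIC)[:600,:800])
W=world(c)
for (u,v) in [(254,277),(254,268),(254,290),(317,279),(317,270),(317,291),(256,225),(215,215),(297,213),(256,211),(215,240),(298,240),(172,256),(352,229),(367,272),(233,151),(254,300)]:
    print(u,v,W[v,u].round(1))
```

```text
254 277 [ 438.6 -293.3   36.2]
254 268 [ 454.6 -294.2   71.7]
254 290 [ 413.1 -292.7    7.6]
317 279 [ 433.7 -421.2   43.5]
317 270 [ 454.2 -425.     5.8]
317 291 [ 410.5 -424.     7. ]
256 225 [ 544.4 -297.5   45.1]
215 215 [ 562.7 -214.7   62.5]
297 213 [ 576.4 -384.6    2.4]
256 211 [ 578.7 -296.9   15.5]
215 240 [ 518.  -210.2    8.9]
298 240 [ 518.  -385.9    3.4]
172 256 [ 480.5 -128.6   54.9]
352 229 [ 533.6 -492.9   58.4]
367 272 [ 446.7 -521.3   54. ]
233 151 [ 708.4 -247.6   22.5]
254 300 [ 392.7 -292.5   -1.9]
```

View pics/c_top.png

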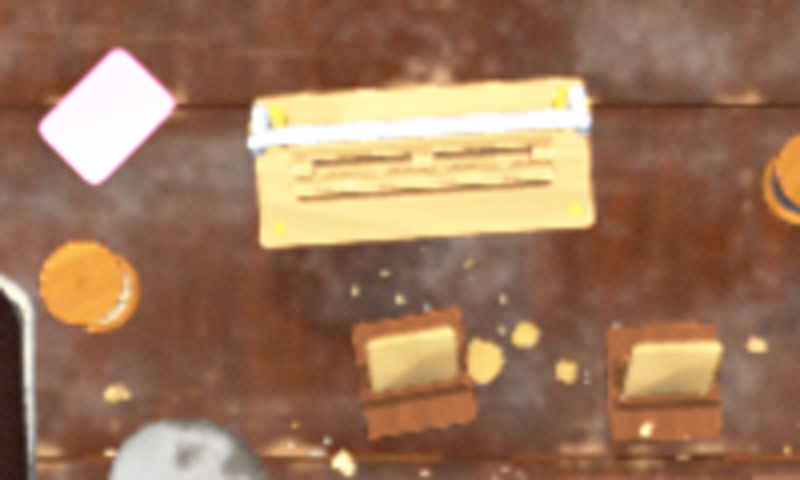

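View pics/c_side.png

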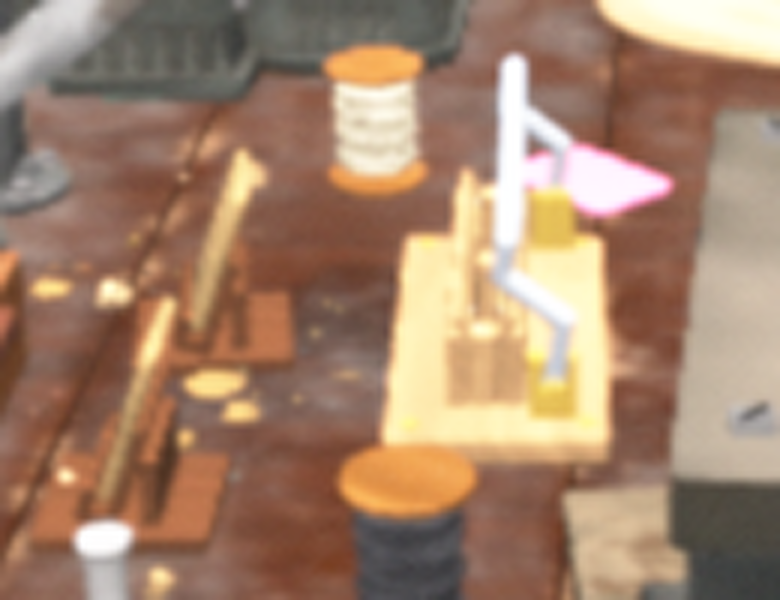

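Both cameras agree. The candidates are the left plate at (254,277) and the right plate at (317,279), both brass and leaning in wooden rests, against the two flat pink look-alikes at (181,158) and (177,214). I choose the brass pair in the rests. Next I'll measure.

```bash
cat > meas.py <<'E'
from h import *
import pickle
d=pickle.load(open('d0.pkl','rb'))
Wt=world(d['top']); Ws=world(d['side'])
def sel(W,x0,x1,y0,y1,z0,z1):
    m=(W[...,0]>x0)&(W[...,0]<x1)&(W[...,1]>y0)&(W[...,1]<y1)&(W[...,2]>z0)&(W[...,2]<z1); return W[m],m
E
python3 - <<'E'
from meas import *
for n,W in(('top',Wt),('side',Ws)):
    p,m=sel(W,470,640,-420,-170,6,17); print(n,len(p),np.nanmedian(p,0))
    if len(p)>20: print(' rack rect',cv2.minAreaRect(p[:,:2].astype(np.float32)), np.percentile(p[:,2],[10,50,90]))
    p,m=sel(W,470,640,-420,-170,70,120); print(' bar',len(p))
    if len(p)>5:
        c=p.mean(0); print('  ',c, p[:,2].max(), np.linalg.svd(p-c,full_matrices=False)[2][0], np.percentile(p[:,1],[0,100]))
    for k,(y0,y1) in enumerate([(-330,-255),(-460,-385)]):
        p,m=sel(W,395,480,y0,y1,25,90)
        print(' plate',k,len(p),p.min(0),p.max(0))
    b,_=sel(W,480,500,-400,-200,-10,10); print(' bench',np.median(b[:,2]) if len(b) else None)
E
```

```text
top 1849 [ 534.10532417 -296.79381623   11.9624814 ]
 rack rect ((555.2680053710938, -297.790771484375), (239.1796875, 168.29949951171875), 89.92675018310547) [ 8.88236153 11.9624814  14.80521511]
 bar 353
   [ 553.76731351 -294.47574021   92.03758657] 99.6565269242191 [-0.06064445  0.9981569  -0.00224679] [-378.48913955 -210.62694314]
 plate 0 309 [ 422.86329076 -317.75322833   25.12563465] [ 456.48925357 -263.08639588   76.31478177]
 plate 1 300 [ 422.12767743 -447.49878876   25.06554824] [ 448.29715536 -393.05167194   77.71156677]
 bench -0.05377480766772499
side 755 [ 553.20341753 -330.32289721   11.09421039]
 rack rect ((530.0004272460938, -299.64349365234375), (118.6197509765625, 177.32586669921875), 3.5389328002929688) [ 9.56922449 11.09421039 12.59681281]
 bar 139
   [ 555.65020974 -324.43480276   88.4979205 ] 94.89308839718316 [-0.06324472  0.99700503  0.04450936] [-382.4603935  -212.79605529]
 plate 0 141 [ 431.20102695 -319.05127483   26.19136773] [ 456.43065187 -268.60047384   73.63266317]
 plate 1 171 [ 423.48954721 -452.32197871   25.11908146] [ 449.04535084 -397.12477479   73.72211689]
 bench -0.8016698189833411
```

```bash
cat >> meas.py <<'E'
def ray(c,u,v,z):
    C=-c['R'].T@c['t'].reshape(3); r=c['R'].T@np.array([(u-c['cx'])/c['f'],(v-c['cy'])/c['f'],1.]); return C+r*(z-C[2])/r[2]
E
python3 - <<'E'
from meas import *
c=d['top']
I=c['img'].astype(int); b,g,r=I[...,0],I[...,1],I[...,2]
sub=np.zeros((420,560),np.uint8); m=((g>130)&(r>150)&(r-b>25)); sub[195:255,205:305]=m[195:255,205:305]*255
ct=max(cv2.findContours(sub,0,cv2.CHAIN_APPROX_NONE)[0],key=cv2.contourArea)
print(cv2.minAreaRect(ct), cv2.boxPoints(cv2.minAreaRect(ct)))
# project to z=12 each contour pixel centre
P=np.array([ray(c,u,v,12)[:2] for u,v in ct[:,0]],np.float32)
R=cv2.minAreaRect(P);print(R)
print([ray(c,150+x/4,185+y/4,12).round(1) for x,y in[(258,97),(583,80),(595,225),(262,247)]])
for k,(y0,y1,x0,x1) in enumerate([(-330,-250,400,480),(-470,-380,400,480)]):
    for n,W in(('top',Wt),('side',Ws)):
        p,mm=sel(W,x0,x1,y0,y1,38,95)
        col=d[n]['img'][mm].astype(int)
        ok=(col[:,1]>90)
        p=p[ok]
        # robust plane
        q=p
        for _ in range(4):
            cc=q.mean(0); nrm=np.linalg.svd(q-cc,full_matrices=False)[2][2]
            q=p[abs((p-cc)@nrm)<5]
        if nrm[0]>0: nrm=-nrm
        print(k,n,len(p),len(q),cc.round(1),nrm.round(3),'rms',((q-cc)@nrm).std().round(2),'tilt',np.arcsin(nrm[2]).round(3),'yaw',np.degrees(np.arctan2(-nrm[1],-nrm[0])).round(1),q.min(0).round(1),q.max(0).round(1))
E
```

```text
((255.61868286132812, 232.08912658691406), (27.23370361328125, 84.40515899658203), 86.3086166381836) [[212.62698 221.21762]
 [296.85703 215.78342]
 [298.61038 242.96063]
 [214.38034 248.39484]]
((534.2382202148438, -296.198974609375), (58.04521942138672, 178.7869415283203), 3.5569651126861572)
[array([ 583.4, -208.6,   12. ]), array([ 592.1, -381.6,   12. ]), array([ 514.3, -387. ,   12. ]), array([ 503.4, -211.8,   12. ])]
0 top 212 207 [ 446.  -290.2   58.9] [-0.924 -0.13   0.359] rms 1.25 tilt 0.368 yaw 8.0 [ 434.4 -313.7   38. ] [ 456.5 -263.3   76.3]
0 side 82 76 [ 448.3 -301.8   57.1] [-0.926 -0.204  0.316] rms 1.59 tilt 0.322 yaw 12.4 [ 436.3 -318.8   40.2] [ 456.4 -268.6   73.6]
1 top 206 200 [ 440.7 -420.5   59. ] [-0.933 -0.006  0.359] rms 1.19 tilt 0.367 yaw 0.3 [ 431.8 -443.3   39. ] [ 448.3 -393.1   77.7]
1 side 92 92 [ 443.3 -431.8   54.5] [-0.976  0.028  0.214] rms 1.94 tilt 0.215 yaw -1.7 [ 435.1 -449.3   38.5] [ 449.  -397.7   73.7]
```

Run:
```python
from meas import *
a=np.radians(3.5); Rm=np.array([[np.cos(a),np.sin(a)],[-np.sin(a),np.cos(a)]])
for n,W in(('top',Wt),('side',Ws)):
    p,m=sel(W,480,640,-420,-180,5,110)
    q=p.copy(); q[:,:2]=(p[:,:2]-[548,-297])@Rm.T
    for lo,hi in((-57,-5),(5,57)):
        s=q[(q[:,1]>lo)&(q[:,1]<hi)]
        print(n,lo,hi)
        for x in range(-46,50,3):
            t=s[abs(s[:,0]-x-.0)<1.5]
            if len(t)>2: print(x,len(t),np.percentile(t[:,2],[5,50,95]).round(1))
c=d['top']; i=c['img'][205:252,205:305]; cv2.imwrite('pics/c_rack.png',cv2.resize(i,None,fx=8,fy=8,interpolation=cv2.INTER_LINEAR))
z=Wt[205:252,205:305,2]; z=np.nan_to_num(z); cv2.imwrite('pics/c_rackz.png',cv2.resize(np.clip(z*2.5,0,255).astype(np.uint8),None,fx=8,fy=8,interpolation=0))
```

```text
top -57 -5
-40 6 [ 7.8  9.6 14.6]
-37 42 [ 6.3 11.9 15.3]
-34 32 [ 9.1 12.1 16.1]
-31 34 [ 8.6 11.8 15.6]
-28 34 [ 6.9 11.7 15. ]
-25 34 [ 7.  12.4 15.5]
-22 38 [ 8.2 13.  16.4]
-19 29 [ 9.5 11.8 15.8]
-16 84 [10.8 30.4 43.9]
-13 51 [39.9 47.7 52.1]
-10 27 [45.1 47.7 50.8]
-7 15 [37.2 41.8 47.2]
-4 3 [14.9 15.5 38.4]
-1 36 [ 9.2 12.1 21.7]
2 106 [11.1 37.1 92.1]
5 90 [44.2 69.8 95.6]
8 66 [46.6 91.7 96.1]
11 10 [64.7 91.2 93.6]
23 14 [ 9.4 13.9 15.7]
26 30 [ 8.2 11.9 15.6]
29 35 [ 7.5 12.6 14.9]
32 34 [ 9.  11.7 14.4]
35 32 [ 9.4 12.7 15.6]
38 33 [ 9.  12.1 14.1]
41 14 [ 7.7 10.8 14.1]
top 5 57
-40 7 [ 5.6  8.2 14.4]
-37 42 [ 7.7 11.2 15.7]
-34 29 [ 9.1 13.1 16.2]
-31 38 [ 8.9 12.2 16.7]
-28 36 [ 8.8 12.  14.6]
-25 35 [ 8.7 11.8 14.5]
-22 35 [ 6.5 12.  15. ]
-19 34 [ 9.  12.3 15.2]
-16 85 [10.4 33.  44. ]
-13 45 [40.7 47.8 50.7]
-10 27 [43.8 46.  50.6]
-7 15 [37.7 41.7 44.5]
-4 4 [14.6 29.  42. ]
-1 33 [ 9.  12.4 14.7]
2 104 [12.2 36.7 90.7]
5 94 [42.6 52.  96.7]
8 66 [47.3 91.3 95.3]
11 9 [62.2 91.1 92.4]
23 9 [10.3 12.5 14.4]
26 32 [ 8.9 12.  16.1]
29 36 [ 8.8 11.8 14.4]
32 36 [ 8.
[... 437 characters left out ...]
 91.3]
14 4 [10.9 11.  12.3]
17 3 [11.7 11.7 12.2]
32 22 [10.2 11.2 12.5]
35 11 [ 9.8 10.8 12.2]
38 12 [10.3 10.9 11.9]
41 10 [10.  10.7 11.8]
side 5 57
-37 11 [ 9.1 11.5 12.5]
-34 12 [10.4 11.6 12.7]
-31 12 [ 9.8 10.8 11.9]
-28 12 [10.7 11.3 12.5]
-25 14 [10.4 11.9 12.8]
-22 11 [10.1 11.  12.5]
-19 7 [10.2 10.6 11.8]
-16 4 [40.  43.9 47.7]
-13 12 [47.6 48.5 49.8]
-10 10 [44.  45.4 46.9]
-7 12 [31.6 42.  42.9]
5 10 [91.6 92.7 93.7]
8 14 [91.8 92.7 93.8]
11 9 [38.9 40.5 41.2]
14 10 [10.2 10.9 12.3]
17 4 [10.3 10.7 12.4]
20 5 [10.8 11.6 12.6]
23 5 [11.  11.3 11.7]
26 15 [10.1 11.3 12.3]
29 8 [10.3 11.3 12.2]
32 9 [10.1 11.6 12.5]
35 15 [ 9.9 11.2 12.6]
38 13 [ 9.6 10.8 12.1]
41 5 [7.2 8.4 9.5]
```

View pics/c_rack.png

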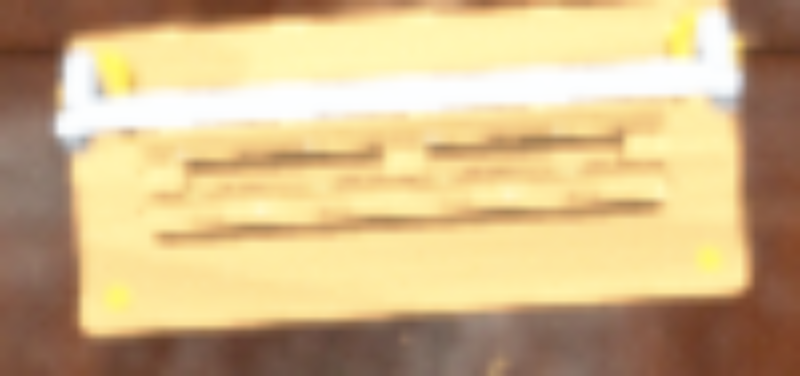

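View pics/c_rackz.png

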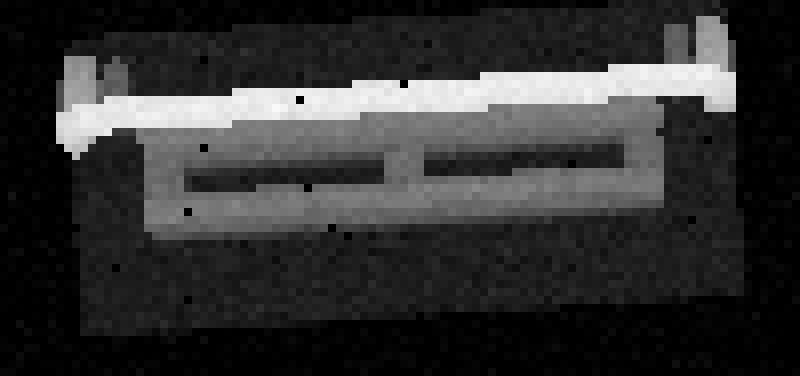

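Run:
```python
from meas import *
for ang in (3.0,3.5,4.0):
  a=np.radians(ang); Rm=np.array([[np.cos(a),np.sin(a)],[-np.sin(a),np.cos(a)]])
  p,m=sel(Wt,480,640,-420,-180,-5,110)
  q=p.copy(); q[:,:2]=(p[:,:2]-[548,-297])@Rm.T
  # base edges
  for s,e in((-1,'front'),(1,'back')):
    out=[]
    for y in range(-80,81,10):
      t=q[(abs(q[:,1]-y)<5)&(abs(q[:,0]-s*40)<8)]
      b=t[t[:,2]>7][:,0]; o=t[t[:,2]<5][:,0]
      if len(b) and len(o): out.append((y,( (b.min()+o.max())/2 if s<0 else (b.max()+o.min())/2)))
    out=np.array(out); print(ang,e,np.polyfit(out[:,0],out[:,1],1).round(4))
  out=[]
  w=q[(q[:,2]>17)&(q[:,2]<38)&(abs(q[:,0])<8)&(abs(abs(q[:,1])-31)<22)]
  print(' slot back wall',len(w),np.polyfit(w[:,1],w[:,0],1).round(4), np.percentile(w[:,0],[10,50,90]).round(1))
  w=q[(q[:,2]>17)&(q[:,2]<38)&(abs(q[:,0]+16)<6)&(abs(q[:,1])<55)]
  print(' outer front',len(w),np.polyfit(w[:,1],w[:,0],1).round(4))
  w=q[(q[:,2]>39)&(q[:,2]<46)&(abs(q[:,0])<12)&(abs(abs(q[:,1])-31)<22)]
  f=w[w[:,0]<-2];b=w[w[:,0]>-2]
  print(' flare f/b',f.mean(0).round(1),b.mean(0).round(1))
  w=q[(q[:,2]>83)]; print(' bar',np.polyfit(w[:,1],w[:,0],1).round(4),np.median(w[:,2]),w[:,1].min(),w[:,1].max())
  # y extents of base and slots
  t=q[(abs(q[:,0])<35)&(q[:,2]>7)]; print(' y ext',t[:,1].min(),t[:,1].max())
  t=q[(abs(q[:,0]+1)<2)&(q[:,2]<17)]; 
  for sg in(-1,1):
    u=t[t[:,1]*sg>0][:,1]; print('  slot y',u.min(),u.max())
  t=q[(abs(q[:,0]+12)<3)&(q[:,2]>38)]; print('  block y',t[:,1].min(),t[:,1].max())
```

```text
3.0 front [-8.10000e-03 -3.86669e+01]
3.0 back [-8.30000e-03  4.16945e+01]
 slot back wall 67 [-0.0089  1.4226] [0.9 1.3 2. ]
 outer front 71 [-8.10000e-03 -1.65565e+01]
 flare f/b [-8.6  7.  43.7] [ 3.4 -1.4 43. ]
 bar [-0.008  6.063] 92.77404320057626 -81.2597349887912 85.88125830679758
 y ext -115.12761301189053 106.38758700997172
  slot y -122.10001369193755 -4.005217274128928
  slot y 8.694065182402625 116.37704388929436
  block y -63.92213841533618 67.70534266361854
3.5 front [ 7.00000e-04 -3.86774e+01]
3.5 back [ 0.     41.7175]
 slot back wall 67 [-2.0000e-04  1.4226e+00] [1.1 1.4 1.8]
 outer front 70 [ 5.00000e-04 -1.65569e+01]
 flare f/b [-8.8  8.3 43.7] [ 3.4 -1.6 43. ]
 bar [7.0000e-04 6.0628e+00] 92.77404320057626 -81.32356169402497 85.84732881222935
 y ext -115.42400718512285 106.39089847819263
  slot y -122.10168245959836 -3.9979408301361206
  slot y 8.694888695479762 116.39810691772524
  block y -63.84053954781821 67.81226618156829
4.0 front [ 9.40000e-03 -3.86739e+01]
4.0 back [8.20000e-03 4.17097e+01]
 slot back wall 67 [0.0085 1.4226] [0.9 1.5 1.9]
 outer front 70 [ 9.30000e-03 -1.65576e+01]
 flare f/b [-8.7  8.3 43.7] [ 3.3 -0.9 43. ]
 bar [0.0094 6.0631] 92.77404320057626 -81.3811952951788 85.80686171120064
 y ext -115.7116113733258 106.38610786758531
  slot y -122.20199713801932 -3.990359927470441
  slot y 8.695050059119106 116.41030577966076
  block y -63.75407897604497 68.62796227232339
```

>>> servo_tool(angular=[[0, 0, 0], [0, 0, 0], [0, 0, 0], [0, 0, 0], [0, 0, -5], [0, 0, -10], [0, 0, -15], [0, 0, -20], [0, 0, -25], [0, 0, -30]], slide=[[0, 0, 40], [0, 0, 80], [0, 0, 120], [0, 0, 160], [20, -16, 180], [52, -42, 180], [84, -68, 180], [116, -94, 180], [148, -120, 180], [180, -146, 180]], grip=[-1, -1, -1, -1, -1, -1, -1, -1, -1, -1])

```text
time: 0.93
tool_pos: [300.5, 363.7, 406.6]
tcp_rot: [-3.141, -0.0, 2.384]
contact_force: [-0.5, 1.3, -0.9]
grip_width: 29.7
```

>>> servo_tool(angular=[[0, 0, -4], [0, 0, -8], [0, 0, -12], [0, 0, -16], [0, 0, -20], [0, 0, -24], [0, 0, -28], [0, 0, -32], [0, 0, -36], [0, 0, -40]], slide=[[32, -26, 0], [64, -52, 0], [96, -78, 0], [128, -104, 0], [160, -130, 0], [175, -165, 0], [180, -205, 0], [180, -245, 0], [180, -285, 0], [180, -325, 0]], grip=[-1, -1, -1, -1, -1, -1, -1, -1, -1, -1])

```text
time: 1.77
tool_pos: [479.2, 38.4, 406.2]
tcp_rot: [-3.141, -0.0, 1.687]
contact_force: [0.8, -0.3, 0.6]
grip_width: 0.4
```

>>> servo_tool(angular=[[0, 0, -3.3], [0, 0, -3.3], [0, 0, -3.3], [0, 0, -3.3], [0, 0, -3.3], [0, 0, -3.3], [0, 0, -3.3], [0, 0, -3.3], [0, 0, -3.3], [0, 0, -3.3]], slide=[[0, -40, 0], [0, -80, 0], [0, -120, 0], [0, -160, 0], [0, -200, 0], [0, -240, 0], [5, -280, -20], [10, -310, -50], [15, -334, -90], [20, -334, -130]], grip=[-1, -1, -1, -1, -1, -1, -1, -1, -1, -1])

```text
time: 2.6
tool_pos: [498.5, -297.3, 282.3]
tcp_rot: [3.14, 0.003, 1.629]
contact_force: [0.4, 0.2, -0.7]
grip_width: 0.5
```

>>> servo_tool(angular=[[0, 0, 0], [0, 0, 0], [0, 0, 0], [0, 0, 0], [0, 0, 0], [0, 0, 0], [0, 0, 0]], slide=[[4, 0, -40], [8, 0, -80], [8, 0, -120], [8, 0, -160], [8, 0, -190], [8, 0, -206], [8, 0, -206]], grip=[-1, -1, -1, -1, -1, -1, -1])

```text
time: 3.18
tool_pos: [504.2, -291.2, 72.8]
tcp_rot: [-3.135, -0.006, 1.632]
contact_force: [-0.4, -0.0, -1.0]
grip_width: 0.4
```

```bash
cat > shot.py <<'E'
from h import *
import pickle,sys
k=sys.argv[1]; d={}
for n in('side','top'):
    d[n]=cap(n)
pickle.dump(d,open(f'd{k}.pkl','wb'))
o=bot.get_obs(); print(o['time'],o['tool_pos'].round(2),o['tcp_rot'].round(4),o['contact_force'].round(1),o['grip_width'])
a=cv2.resize(d['top']['img'][170:310,150:350],None,fx=4,fy=4,interpolation=cv2.INTER_CUBIC); cv2.imwrite(f'pics/t{k}.png',a)
a=cv2.resize(d['side']['img'][130:270,170:330],None,fx=4.2,fy=4.2,interpolation=cv2.INTER_CUBIC); cv2.imwrite(f'pics/s{k}.png',a)
E
python3 shot.py 1
```

```text
3.2833 [ 506.7  -293.05   77.38] [-3.1409e+00 -6.0000e-04  1.6324e+00] [-0.  -0.1 -0.1] 0.2712714747311643
```

View pics/t1.png

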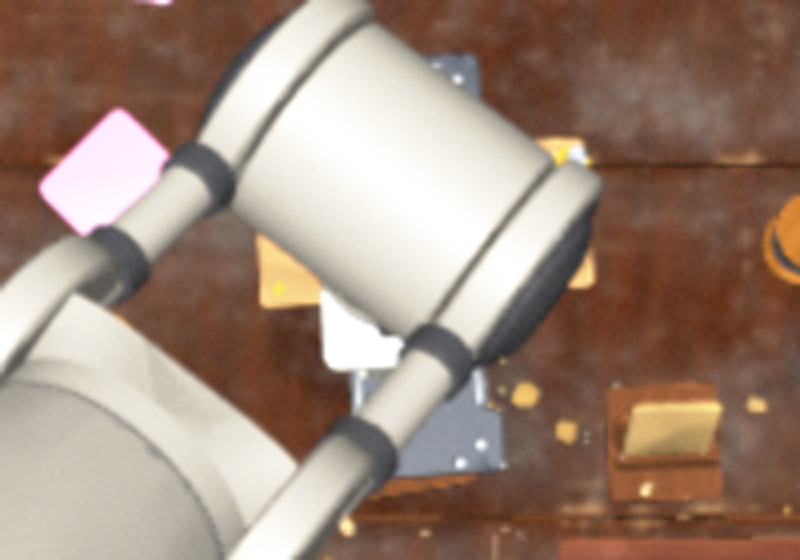

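View pics/s1.png

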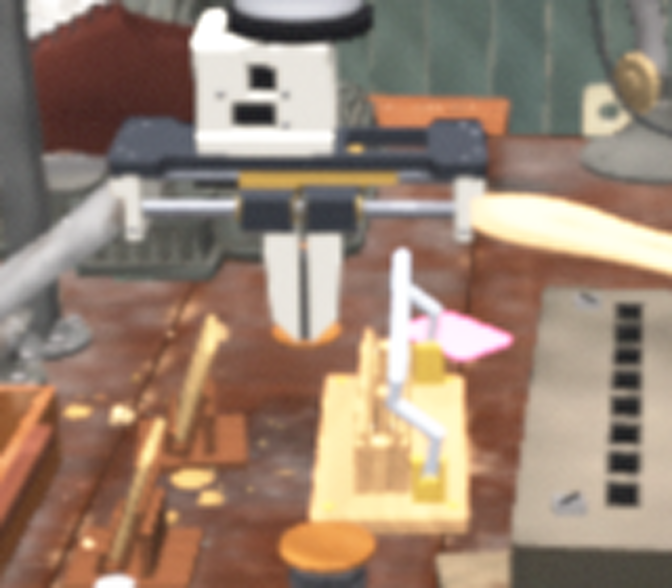

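```bash
cat >> h.py <<'E'
def proj(c,X):
    p=c['R']@np.asarray(X,float)+c['t'].reshape(3); return np.array([c['cx']+c['f']*p[0]/p[2], c['cy']+c['f']*p[1]/p[2], p[2]])
E
python3 - <<'E'
from h import *
import pickle
d=pickle.load(open('d1.pkl','rb'));c=d['side'];W=world(c)
tcp=[506.7,-293.05,77.4]
print(proj(c,tcp), 'crop',((proj(c,tcp)[:2]-[170,130])*4.2))
m=(abs(W[...,0]-506)<40)&(abs(W[...,1]+300)<40)&(W[...,2]>70)&(W[...,2]<120)
for z in range(74,118,4):
    t=W[m&(abs(W[...,2]-z)<2)]
    if len(t): print(z,len(t),t[:,0].min().round(1),t[:,0].max().round(1),np.median(t[:,1]).round(1))
# bar mid, in side
p=W[(abs(W[...,0]-555)<15)&(abs(W[...,1]+295)<70)&(W[...,2]>80)&(W[...,2]<100)]
a=np.polyfit(p[:,1],p[:,0],1); print('bar x at y=-295',np.polyval(a,-295),np.percentile(p[:,2],[5,50,95]))
E
```

```text
[ 243.67712804  206.70880525 1006.79759218] crop [309.44393778 322.17698205]
74 10 499.5 508.4 -301.5
78 12 495.6 513.1 -302.8
82 22 491.2 515.5 -303.0
86 22 489.1 519.8 -302.1
90 28 488.5 520.4 -303.0
94 28 486.9 521.1 -303.2
98 29 486.8 522.1 -302.7
102 25 487.3 522.3 -303.2
106 30 487.7 522.6 -303.0
110 25 487.6 522.8 -302.7
114 33 487.8 522.7 -303.3
bar x at y=-295 554.3019790413248 [90.6628616  92.54026866 93.94763805]
```

Run:
```python
from h import *
import pickle
for n in ('side',):
    print(bot.get_obs()['tool_pos'].round(2))
    c=cap(n);W=world(c);print(bot.get_obs()['tool_pos'].round(2))
m=(abs(W[...,0]-506)<40)&(abs(W[...,1]+300)<40)&(W[...,2]>65)&(W[...,2]<120)
for z in range(70,118,4):
    t=W[m&(abs(W[...,2]-z)<2)]
    if len(t): print(z,len(t),t[:,0].min().round(1),t[:,0].max().round(1),np.median(t[:,1]).round(1))
p=W[(abs(W[...,0]-555)<15)&(abs(W[...,1]+295)<70)&(W[...,2]>80)&(W[...,2]<100)]
a=np.polyfit(p[:,1],p[:,0],1); print('bar x at y=-295',np.polyval(a,-295),np.percentile(p[:,2],[5,50,95]))
```

```text
[ 506.7  -293.05   77.38]
[ 507.35 -293.56   78.52]
78 6 502.2 510.7 -301.7
82 13 497.9 517.4 -303.2
86 20 493.9 522.1 -305.1
90 27 491.5 522.5 -304.8
94 25 489.6 522.4 -304.3
98 27 489.3 523.2 -305.0
102 28 489.6 524.2 -304.6
106 29 490.0 524.6 -305.0
110 27 489.9 524.7 -304.3
114 29 490.3 525.1 -305.0
bar x at y=-295 554.3712384640851 [90.59063916 92.32038839 93.914414  ]
```

>>> servo_tool(angular=[[0, 0, 0], [0, 0, 0], [0, 0, 0], [0, 0, 0], [0, 0, 0], [0, 0, 0], [0, 0, 0], [0, 0, 0], [0, 0, 0], [0, 0, 0]], slide=[[10, -1, -3], [22, -1, -3], [30, 0, -3], [38, 0, -3], [46, 1, -4], [54, 2, -5], [62, 2, -6], [70, 2, -9], [78, 3, -12], [78, 3, -12]], grip=[-1, -1, -1, -1, -1, -1, -1, -1, -1, -1])

```text
time: 4.17
tool_pos: [585.9, -289.6, 64.2]
tcp_rot: [-3.141, -0.001, 1.633]
contact_force: [0.1, 0.0, 0.3]
grip_width: 0.0
```

>>> servo_tool(angular=[[0, 0, 0], [0, 0, 0], [0, 0, 0], [0, 0, 0], [0, 0, 0], [0, 0, 0]], slide=[[6, 0, -5], [12, 1, -11], [16, 1, -16], [20, 1, -21], [20, 1, -21], [20, 1, -21]], grip=[-1, -1, -1, -1, -1, -1])

```text
time: 4.67
tool_pos: [604.8, -288.9, 43.8]
tcp_rot: [-3.141, -0.0, 1.633]
contact_force: [0.9, -0.7, -0.5]
grip_width: 0.4
```

```bash
python3 shot.py 2
```

```text
4.7667 [ 604.92 -289.19   44.62] [3.1410e+00 3.0000e-04 1.6324e+00] [ 0.1 -0.   0.2] 0.4334419825122772
```

View pics/s2.png

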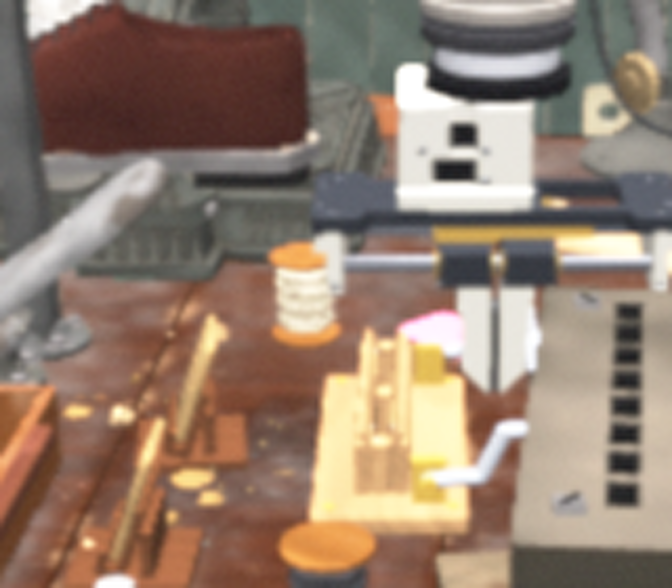

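>>> servo_tool(angular=[[0, 0, 0], [0, 0, 0], [0, 0, 0], [0, 0, 0], [0, 0, 0], [0, 0, 0], [0, 0, 0], [0, 0, 0], [0, 0, 0], [0, 0, 0]], slide=[[-10, 0, 30], [-20, 0, 70], [-20, -15, 110], [-20, -55, 115], [-20, -95, 115], [-20, -135, 115], [-20, -175, 115], [-20, -210, 115], [-20, -230, 115], [-20, -230, 115]], grip=[-1, -1, -1, -0.4, -0.4, -0.4, -0.4, -0.4, -0.4, -0.4])

```text
time: 5.6
tool_pos: [582.5, -524.2, 158.5]
tcp_rot: [-3.142, 0.002, 1.627]
contact_force: [0.5, -0.6, -0.6]
grip_width: 27.2
```

```bash
python3 shot.py 3
cat > plates.py <<'E'
from h import *
import pickle,sys
d=pickle.load(open('d3.pkl','rb'))
for key in('d0.pkl','d3.pkl'):
  d=pickle.load(open(key,'rb'))
  for n in ('top','side'):
    c=d[n];W=world(c)
    I=c['img'].astype(int)
    for k,(y0,y1) in enumerate([(-335,-250),(-470,-385)]):
        m=(W[...,0]>400)&(W[...,0]<480)&(W[...,1]>y0)&(W[...,1]<y1)&(W[...,2]>12)&(W[...,2]<95)&(I[...,1]>85)
        p=W[m]; 
        if len(p)<30: print(key,n,k,'few',len(p)); continue
        q=p
        for _ in range(6):
            cc=np.median(q,0) if _==0 else q.mean(0); nrm=np.linalg.svd(q-cc,full_matrices=False)[2][2]; q=p[abs((p-cc)@nrm)<4]
        if nrm[0]>0:nrm=-nrm
        # plane axes: width = horizontal in plane
        w=np.cross([0,0,1],nrm); w/=np.linalg.norm(w); up=np.cross(nrm,w)
        if up[2]<0: up=-up; 
        uv=np.stack([(q-cc)@w,(q-cc)@up],1).astype(np.float32)
        r=cv2.minAreaRect(uv)
        ctr=cc+w*r[0][0]+up*r[0][1]
        print(key,n,k,len(q),'nrm',nrm.round(3),'tilt',np.arcsin(nrm[2]).round(3),'yaw',np.degrees(np.arctan2(nrm[1],nrm[0])%np.pi).round(1),'rect',np.round(r[1],1),round(r[2],1),'c',ctr.round(1),'z',q[:,2].min().round(1),q[:,2].max().round(1),'up',np.percentile(uv[:,1],[0,1,99,100]).round(1),'w',np.percentile(uv[:,0],[0,1,99,100]).round(1),'cc',cc.round(1))
E
python3 plates.py
```

```text
5.7 [ 584.19 -519.63  158.96] [ 3.1415e+00 -6.0000e-04  1.6310e+00] [-0.2  0.2 -1.3] 27.541627486485783
d0.pkl top 0 333 nrm [-0.917 -0.129  0.376] tilt 0.386 yaw 8.0 rect [52.5 68.9] 1.7 c [ 439.8 -289.9   43.9] z 13.0 76.3 up [-37.7 -35.9  30.8  31.8] w [-26.5 -24.8  23.4  25.9] cc [ 441.  -290.7   46.5]
d0.pkl top 1 328 nrm [-0.931 -0.004  0.366] tilt 0.375 yaw 0.3 rect [53.6 71.1] 0.7 c [ 435.  -420.7   44.5] z 12.5 77.7 up [-37.6 -33.6  31.9  33.7] w [-26.1 -25.5  24.4  27.5] cc [ 435.7 -420.3   46.2]
d0.pkl side 0 138 nrm [-0.913 -0.234  0.334] tilt 0.341 yaw 14.4 rect [62.8 55.5] 81.6 c [ 442.2 -294.6   45.6] z 13.2 73.6 up [-31.3 -29.6  32.2  33.3] w [-39.2 -32.9  17.1  17.6] cc [ 443.1 -302.2   42.7]
d0.pkl side 1 126 nrm [-0.976  0.082  0.202] tilt 0.204 yaw 175.2 rect [53.  63.2] 1.1 c [ 441.8 -423.4   42.4] z 12.2 73.7 up [-36.1 -35.6  26.6  27. ] w [-35.2 -34.3  17.8  18.1] cc [ 442.  -432.3   47.2]
d3.pkl top 0 few 0
d3.pkl top 1 few 0
d3.pkl side 0 135 nrm [-0.914 -0.234  0.331] tilt 0.338 yaw 14.3 rect [61.9 54.1] 82.0 c [ 441.9 -294.6   44.8] z 13.6 73.7 up [-32.4 -31.3  32.2  32.5] w [-37.8 -33.3  16.5  17.2] cc [ 443.3 -301.7   43.5]
d3.pkl side 1 119 nrm [-0.973  0.075  0.219] tilt 0.22 yaw 175.6 rect [53.3 63.2] 1.1 c [ 441.3 -423.3   42.3] z 12.7 73.5 up [-37.2 -36.   25.7  25.8] w [-36.4 -35.1  16.7  17.4] cc [ 441.9 -433.1   48.2]
```

View pics/t3.png

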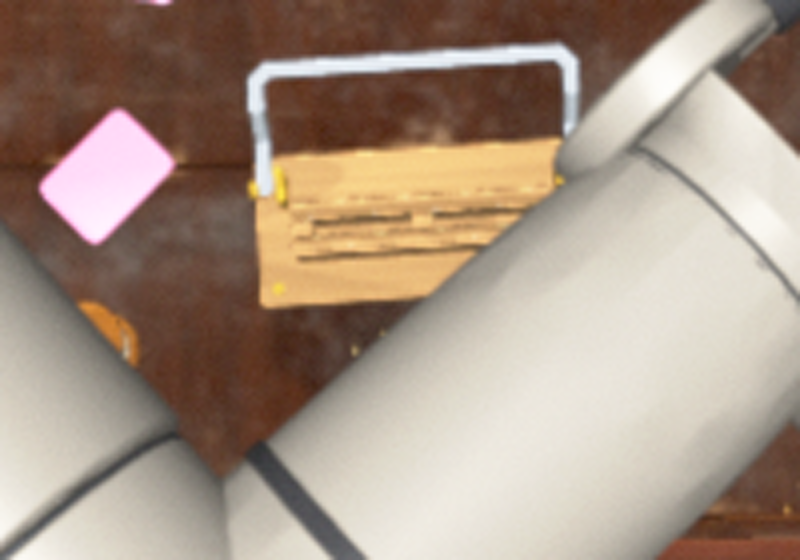

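```bash
cat > plan.py <<'E'
from h import *
from scipy.spatial.transform import Rotation as R
def cur():
    o=bot.get_obs(); return o['tool_pos'],R.from_euler('xyz',o['tcp_rot'])
def target(yaw,tilt):  # degrees; jaws along rack-x dir at yaw, top leaning back by tilt
    return R.from_rotvec(np.radians(tilt)*np.array([-np.sin(np.radians(yaw)),np.cos(np.radians(yaw)),0]))*R.from_euler('xyz',[np.pi,0,np.radians(90+yaw)])
def delta(p,yaw,tilt):
    t,r=cur(); print('slide',(np.array(p)-t).round(1),'ang',np.degrees((target(yaw,tilt)*r.inv()).as_rotvec()).round(2))
E
python3 - <<'E'
from plan import *
u=np.array([.3335,.002,.943])
delta(np.array([441.2,-420.6,53.5])+70*u,0.3,19.5)
delta([441.2,-420.6,53.5],0.3,19.5)
import pickle
d=pickle.load(open('d3.pkl','rb'));W=world(d['top'])
a=np.radians(3.5); Rm=np.array([[np.cos(a),np.sin(a)],[-np.sin(a),np.cos(a)]])
m=(W[...,0]>490)&(W[...,0]<640)&(W[...,1]>-330)&(W[...,1]<-200)&(W[...,2]>5)&(W[...,2]<70)
q=W[m].copy(); q[:,:2]=(q[:,:2]-[545.3,-295])@Rm.T
s=q[(q[:,1]>8)&(q[:,1]<54)]
for x in np.arange(-20,22,2.): 
    t=s[abs(s[:,0]-x)<1]
    if len(t): print(x,len(t),np.percentile(t[:,2],[10,50,90]).round(1))
s=q[(q[:,2]>70-25)&(q[:,0]>60)]; print('bar',np.median(s,0))
t=q[(abs(q[:,0])<3)&(q[:,2]<20)&(q[:,1]>0)]; print('slot y',t[:,1].min(),t[:,1].max())
E
```

```text
slide [-119.6   99.2  -39.4] ang [-0.67 19.5  -3.11]
slide [-143.    99.  -105.5] ang [-0.67 19.5  -3.11]
-20.0 23 [ 7.3 11.4 15. ]
-18.0 18 [ 9.4 12.6 14.4]
-16.0 19 [ 9.9 11.8 14.4]
-14.0 65 [10.7 25.8 40.6]
-12.0 29 [40.  42.6 49.6]
-10.0 26 [44.8 49.5 52. ]
-8.0 17 [45.5 47.8 49.4]
-6.0 17 [41.9 45.  46.4]
-4.0 6 [41.2 42.3 43.3]
0.0 14 [10.8 12.9 14.4]
2.0 21 [ 9.6 12.4 14.7]
4.0 63 [ 9.9 31.1 41.9]
6.0 27 [41.7 44.4 46.2]
8.0 28 [43.1 48.5 51.8]
10.0 19 [47.5 50.1 52. ]
12.0 14 [43.9 45.7 48.7]
14.0 6 [38.5 41.5 42.9]
18.0 3 [11.2 13.  13.3]
20.0 20 [ 9.1 11.8 15.5]
bar [79.01332054 29.16074082 60.10102511]
slot y 6.41227390202707 87.45213869897606
```

>>> servo_tool(angular=[[0, 0, 0], [0, 5, -1], [-0.3, 10, -2], [-0.7, 15, -3], [-0.7, 19.5, -3.1], [-0.7, 19.5, -3.1], [-0.7, 19.5, -3.1], [-0.7, 19.5, -3.1]], slide=[[-30, 25, 0], [-60, 50, -10], [-90, 75, -25], [-119.5, 99, -39.5], [-119.5, 99, -39.5], [-119.5, 99, -39.5], [-119.5, 99, -39.5], [-119.5, 99, -39.5]], grip=[-0.4, -0.4, -0.4, -0.4, -0.4, -0.4, -0.4, -0.4])

```text
time: 6.37
tool_pos: [467.2, -421.0, 122.0]
tcp_rot: [-2.807, 0.004, 1.579]
contact_force: [0.4, -0.3, 1.3]
grip_width: 27.2
```

Run:
```python
from plan import *
u=np.array([.3335,.002,.943])
c=cap('side')
a=cv2.resize(c['img'][130:270,170:330],None,fx=4.2,fy=4.2,interpolation=cv2.INTER_CUBIC); cv2.imwrite(f'pics/s4.png',a)
print(cur()[0],bot.get_obs()['grip_width'])
delta([441.2,-420.6,53.5],0.3,19.5)
```

```text
[ 466.84191894 -421.33641856  122.02786235] 27.49997960520159
slide [-25.6   0.7 -68.5] ang [ 0.25  0.33 -0.13]
```

View pics/s4.png

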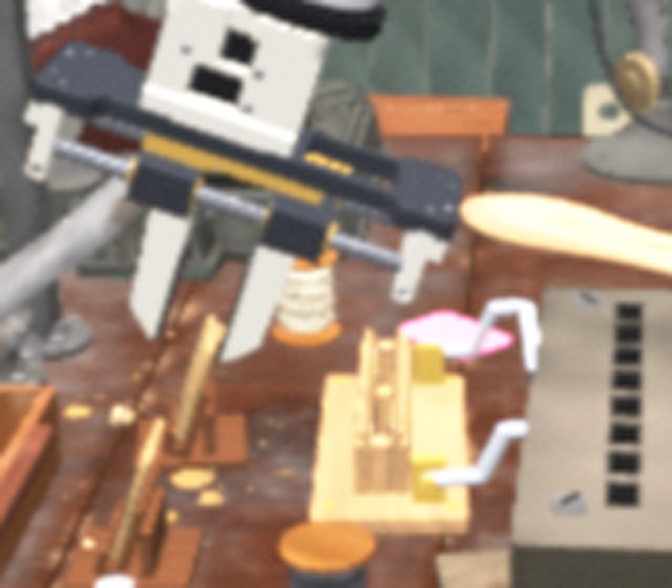

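The side view shows the tilted fingers, at about (155,330) and (235,355), lined up parallel to the right plate at (150,440). The hoop is swung back. Now I'll descend.

>>> servo_tool(angular=[[0, 0, 0], [0, 0, 0], [0, 0, 0], [0, 0, 0], [0, 0, 0]], slide=[[-6, 0.5, -16], [-12, 0.5, -32], [-17, 0.5, -46], [-17, 0.5, -46], [-17, 0.5, -46]], grip=[-0.4, -0.4, -0.4, -0.4, -0.4])

```text
time: 6.83
tool_pos: [448.5, -420.6, 74.8]
tcp_rot: [-2.803, 0.002, 1.577]
contact_force: [0.5, 0.3, 0.6]
grip_width: 27.2
```

Run:
```python
from plan import *
c=cap('side')
a=cv2.resize(c['img'][170:270,170:290],None,fx=6,fy=6,interpolation=cv2.INTER_CUBIC); cv2.imwrite(f'pics/s5.png',a)
delta([441.2,-420.6,53.5],0.3,19.5)
```

```text
slide [ -7.8   0.2 -21.9] ang [ 0.15  0.16 -0.06]
```

View pics/s5.png

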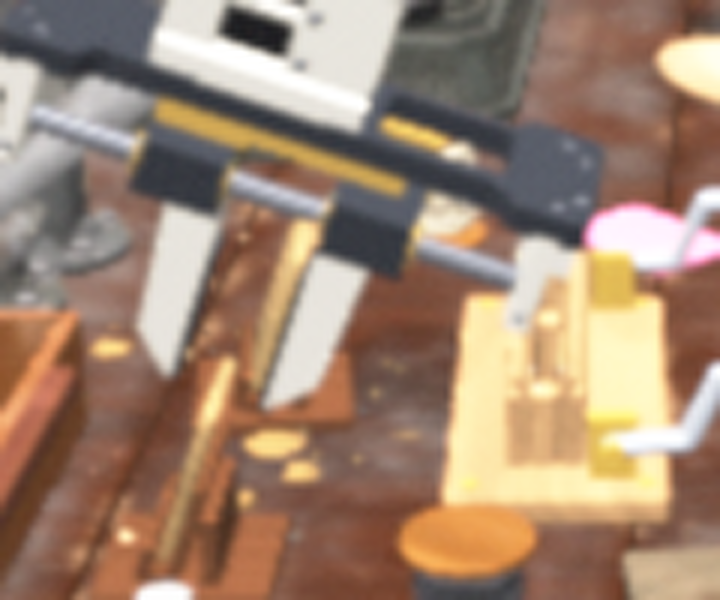

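>>> servo_tool(angular=[[0, 0, 0], [0, 0, 0], [0, 0, 0], [0, 0, 0], [0, 0, 0], [0, 0, 0], [0, 0, 0], [0, 0, 0], [0, 0, 0], [0, 0, 0]], slide=[[-4, 0, -10], [-7.5, 0, -21], [-7.5, 0, -21], [-7.5, 0, -21], [-7.5, 0, -21], [-7.5, 0, -21], [-7.5, 0, -21], [-7.5, 0, -21], [-7.5, 0, -21], [-7.5, 0, -21]], grip=[-0.4, -0.4, -0.4, -0.4, -1, -1, -1, -1, -1, -1])

```text
time: 7.72
tool_pos: [441.0, -419.7, 53.5]
tcp_rot: [-2.802, 0.001, 1.578]
contact_force: [-0.7, -0.1, 2.4]
grip_width: 3.9
```

>>> servo_tool(angular=[[0, 0, 0], [0, 0, 0], [0, 0, 0], [0, 0, 0], [0, 0, 0], [0, 0, 0], [0, 0, 0]], slide=[[3.5, 0, 10], [10, 0, 28], [17.5, 0, 50], [25, 0, 70], [25, 0, 80], [25, 0, 80], [25, 0, 80]], grip=[-1, -1, -1, -1, -1, -1, -1])

```text
time: 8.3
tool_pos: [465.5, -419.5, 132.8]
tcp_rot: [-2.801, 0.001, 1.578]
contact_force: [1.0, 0.5, -1.6]
grip_width: 3.9
```

```bash
cat > slot.py <<'E'
from plan import *
a=np.radians(3.5);O=np.array([545.3,-295.0])
def rw(x,y): return O+[x*np.cos(a)-y*np.sin(a), x*np.sin(a)+y*np.cos(a)]
E
python3 - <<'E'
from slot import *
c=cap('side')
t=cur()[0]; print(t.round(1),bot.get_obs()['contact_force'].round(2),bot.get_obs()['grip_width'])
s=cv2.resize(c['img'][130:270,170:330],None,fx=4.2,fy=4.2,interpolation=cv2.INTER_CUBIC); cv2.imwrite(f'pics/s6.png',s)
p=rw(0,-31); print(p)
delta([p[0],p[1],110],3.5,0)
# plate edges in side depth: top/bottom relative to TCP
W=world(c); I=c['img'].astype(int)
up=np.array([.3335,0.002,.943]); 
rel=W-t; al=rel@up; ne=rel@np.array([-.943,0,.3335]); wy=rel[...,1]
m=(abs(ne)<6)&(wy<-12)&(wy>-35)&(al<30)&(al>-60)
print(len(al[m]),np.percentile(al[m],[0,5,50,95,100]),np.percentile(wy[m],[0,5,50,95,100]),ne[m].mean())
E
```

```text
[ 465.  -419.2  132. ] [-0.23 -0.14 -1.11] 4.030897480864642
[ 547.19250473 -325.94217875]
slide [ 82.1  93.2 -22. ] ang [  0.62 -19.57   3.06]
89 [-38.9027347  -34.40150584   4.06822284  21.44461953  25.59579156] [-27.27296738 -26.64722104 -23.86112097 -12.4487079  -12.01146703] -0.04469114491751597
```

View pics/s6.png

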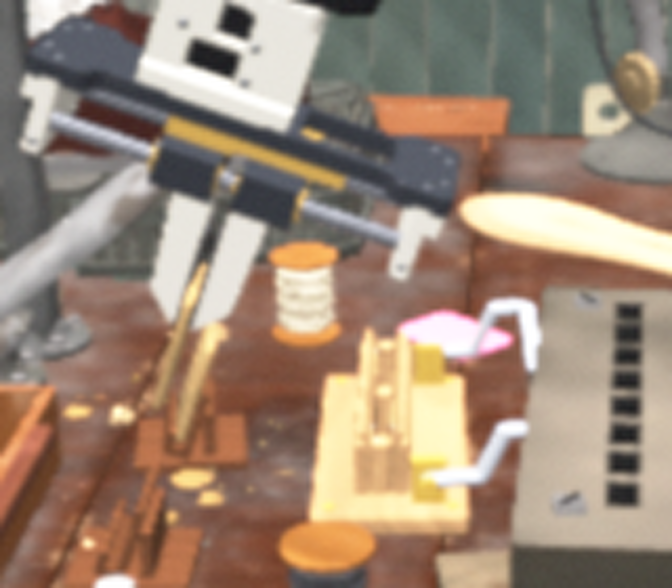

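>>> servo_tool(angular=[[0, -2, 0], [0.1, -7, 1], [0.3, -12, 2], [0.5, -17, 3], [0.6, -19.5, 3], [0.6, -19.5, 3], [0.6, -19.5, 3], [0.6, -19.5, 3]], slide=[[10, 12, 0], [32, 37, 0], [54, 62, 0], [74, 84, -5], [82, 93.2, -12], [82, 93.2, -17], [82, 93.2, -17], [82, 93.2, -17]], grip=[-1, -1, -1, -1, -1, -1, -1, -1])

```text
time: 9.02
tool_pos: [546.7, -327.0, 114.8]
tcp_rot: [-3.138, 0.0, 1.63]
contact_force: [0.3, -0.6, -1.0]
grip_width: 3.9
```

Run:
```python
from slot import *
c=cap('side')
p=rw(0,-31); delta([p[0],p[1],52],3.5,0); t=cur()[0]; print(t.round(1))
s=cv2.resize(c['img'][150:250,200:320],None,fx=6,fy=6,interpolation=cv2.INTER_CUBIC); cv2.imwrite(f'pics/s7.png',s)
W=world(c); rel=W-t
m=(abs(rel[...,0])<10)&(rel[...,1]<-10)&(rel[...,1]>-35)&(rel[...,2]<-3)&(rel[...,2]>-50)
q=rel[m]; print(len(q),np.median(q,0),q.min(0),q.max(0))
for z in range(-42,0,6):
    s=q[abs(q[:,2]-z)<3]
    if len(s): print(z,len(s),s[:,0].min().round(1),s[:,0].max().round(1),np.median(s,0).round(1))
```

```text
slide [  0.1   1.4 -63.2] ang [ 0.07 -0.12  0.13]
[ 547.1 -327.3  115.2]
31 [  0.8300261  -23.18280304 -23.53866329] [ -1.18097726 -25.41957545 -40.23219109] [  1.61581191 -20.7961635   -3.99630761]
-42 2 -1.2 0.8 [ -0.2 -21.5 -40. ]
-36 4 -1.0 1.2 [  0.1 -23.7 -35.5]
-30 6 -1.1 1.3 [  0.1 -23.3 -29.8]
-24 5 -0.9 1.2 [  1.1 -22.1 -23.8]
-18 5 -0.7 1.4 [ -0.6 -24.  -17.6]
-12 5 -0.8 1.4 [  1.3 -22.4 -11.8]
-6 4 -0.7 1.6 [  0.6 -24.4  -5.5]
```

View pics/s7.png

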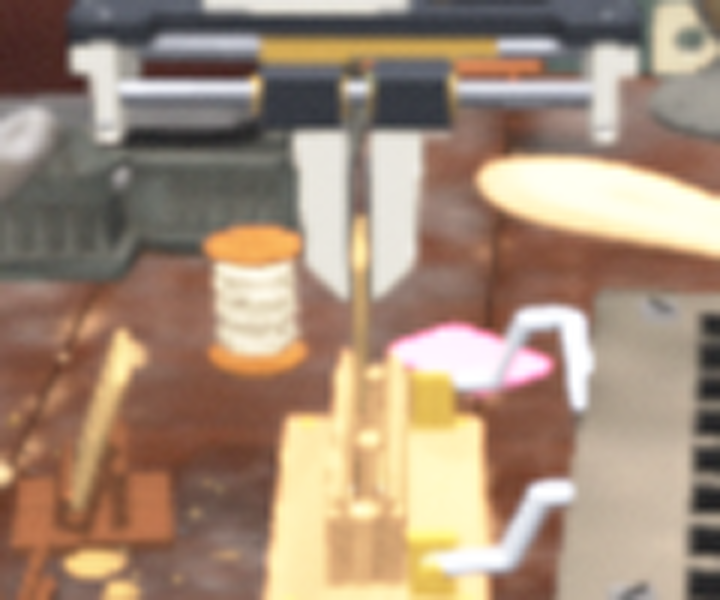

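>>> servo_tool(angular=[[0, 0, 0], [0, 0, 0], [0, 0, 0], [0, 0, 0], [0, 0, 0], [0, 0, 0], [0, 0, 0]], slide=[[0, 1, -12], [0, 1.2, -24], [0, 1.2, -32], [0, 1.2, -38], [0, 1.2, -43], [0, 1.2, -43], [0, 1.2, -43]], grip=[-1, -1, -1, -1, -1, -1, -1])

```text
time: 9.65
tool_pos: [547.7, -325.4, 73.0]
tcp_rot: [-3.141, 0.001, 1.63]
contact_force: [-0.1, 0.5, -0.6]
grip_width: 4.0
```

>>> servo_tool(angular=[[0, 0, 0], [0, 0, 0], [0, 0, 0], [0, 0, 0], [0, 0, 0], [0, 0, 0]], slide=[[0, 0, -6], [0, 0, -12], [0, 0, -17], [0, 0, -20], [0, 0, -20], [0, 0, -20]], grip=[-1, -1, -1, -1, -1, -1])

```text
time: 10.15
tool_pos: [547.7, -325.1, 52.7]
tcp_rot: [-3.141, 0.001, 1.63]
contact_force: [-0.4, 0.2, -1.9]
grip_width: 3.7
```

Run:
```python
from slot import *
c=cap('side'); o=bot.get_obs();t=cur()[0]; print(t.round(1),o['contact_force'].round(2),o['moment'].round(2))
s=cv2.resize(c['img'][150:250,200:320],None,fx=6,fy=6,interpolation=cv2.INTER_CUBIC); cv2.imwrite(f'pics/s8.png',s)
```

```text
[ 547.7 -325.1   52.8] [ 0.45 -0.16 -1.4 ] [-0.02  0.04 -0.03]
```

View pics/s8.png

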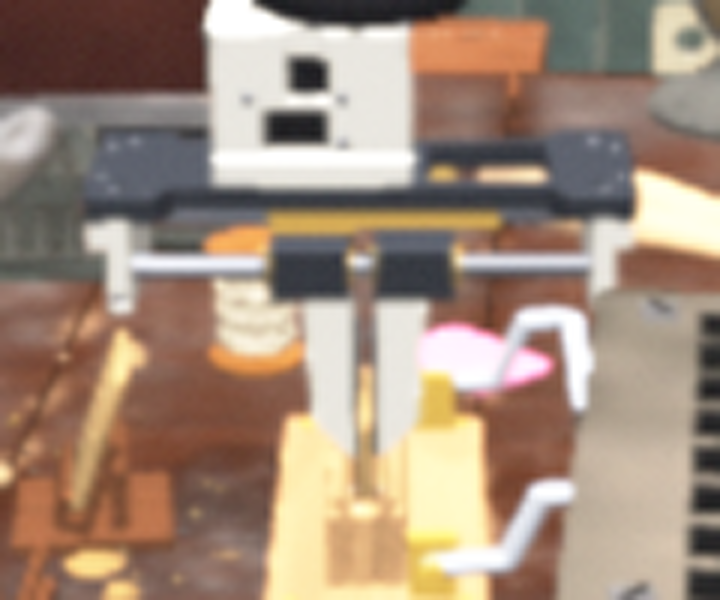

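>>> servo_tool(angular=[[0, 0, 0], [0, 0, 0], [0, 0, 0], [0, 0, 0], [0, 0, 0], [0, 0, 0], [0, 0, 0], [0, 0, 0], [0, 0, 0], [0, 0, 0]], slide=[[0, 0, -0.5], [0, 0, -0.5], [0, 0, -0.5], [0, 0, -0.5], [0, 0, 8], [0, 0, 25], [0, 0, 50], [-10, 0, 80], [-40, 20, 90], [-70, 25, 95]], grip=[-0.8, -0.6, -0.5, -0.5, -0.5, -0.5, -0.4, -0.4, -0.4, -0.4])

```text
time: 11.03
tool_pos: [478.4, -299.3, 150.9]
tcp_rot: [3.138, 0.004, 1.632]
contact_force: [0.4, -0.3, -0.2]
grip_width: 27.6
```

Run:
```python
from slot import *
c=cap('side'); o=bot.get_obs();t=cur()[0]; print(o['time'],t.round(1),o['contact_force'].round(2),o['grip_width'])
s=cv2.resize(c['img'][150:250,200:320],None,fx=6,fy=6,interpolation=cv2.INTER_CUBIC); cv2.imwrite(f'pics/s9.png',s)
W=world(c)
q=W.copy(); q[...,:2]=(W[...,:2]-O)@np.array([[np.cos(a),-np.sin(a)],[np.sin(a),np.cos(a)]])
m=(abs(q[...,0])<12)&(abs(q[...,1]+38)<25)&(q[...,2]>51)&(q[...,2]<85); p=q[m]; print(len(p),p.min(0),p.max(0))
for z in(54,60,66,72):
    s=p[abs(p[:,2]-z)<3]
    if len(s): print(z,len(s),s.min(0).round(1),s.max(0).round(1),np.median(s,0).round(1))
u=np.array([.330,.046,.943])
delta(np.array([446.3,-289.9,53])+70*u,8,19.5)
```

```text
11.0833 [ 472.4 -297.9  150.2] [-3.67  0.98 -0.38] 27.41225203028896
39 [ -5.73183157 -59.36171545  52.00398292] [ -0.74674998 -13.55272465  73.04554301]
54 5 [ -3.1 -56.4  52. ] [ -0.9 -52.1  56.6] [ -1.  -54.2  53.4]
60 11 [ -2.9 -58.8  58.6] [ -0.8 -13.6  62.4] [ -1.5 -46.1  60.2]
66 7 [ -5.  -58.6  63.5] [ -0.7 -54.7  68.7] [ -2.8 -56.4  64.8]
72 16 [ -5.7 -59.4  70. ] [ -2.8 -20.1  73. ] [ -4.2 -41.4  72.1]
slide [ -3.   11.2 -31.2] ang [-1.89 19.27  4.47]
```

View pics/s9.png

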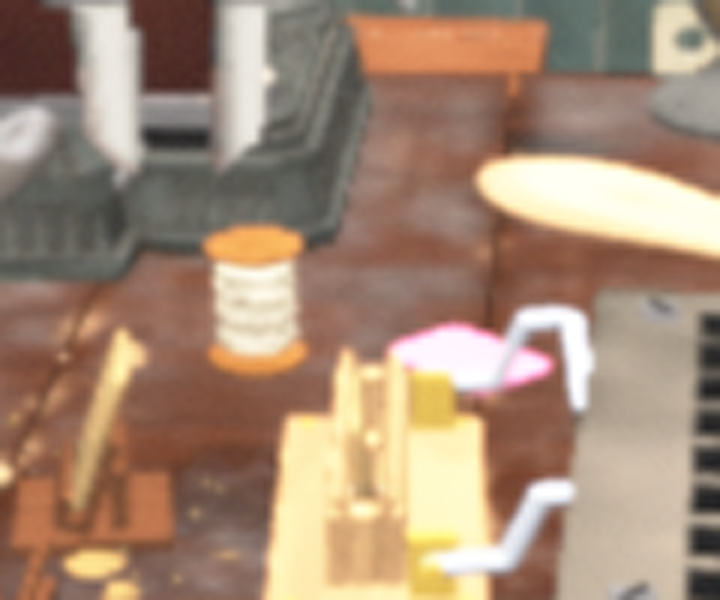

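>>> servo_tool(angular=[[0, 3, 1], [-0.5, 9, 2], [-1.2, 14, 3.5], [-1.9, 19.3, 4.5], [-1.9, 19.3, 4.5], [-1.9, 19.3, 4.5], [-1.9, 19.3, 4.5]], slide=[[-3, 8, -8], [-3, 11, -18], [-3, 11, -31], [-3, 11, -31], [-3, 11, -31], [-3, 11, -31], [-3, 11, -31]], grip=[-0.4, -0.4, -0.4, -0.4, -0.4, -0.4, -0.4])

```text
time: 11.67
tool_pos: [474.8, -289.3, 117.4]
tcp_rot: [-2.806, 0.001, 1.71]
contact_force: [-0.3, -0.2, 0.4]
grip_width: 27.2
```

Run:
```python
from slot import *
print(cur()[0].round(1)); delta(np.array([446.3,-289.9,53]),8,19.5)
```

```text
[ 474.8 -289.3  117.4]
slide [-28.5  -0.6 -64.4] ang [0.04 0.27 0.04]
```

>>> servo_tool(angular=[[0, 0, 0], [0, 0, 0], [0, 0, 0], [0, 0, 0], [0, 0, 0], [0, 0, 0]], slide=[[-6, 0, 0], [-10, 0, -12], [-15, -0.3, -26], [-20.5, -0.5, -42], [-20.5, -0.5, -42], [-20.5, -0.5, -42]], grip=[-0.4, -0.4, -0.4, -0.4, -0.4, -0.4])

```text
time: 12.17
tool_pos: [453.2, -290.0, 75.6]
tcp_rot: [-2.803, 0.001, 1.709]
contact_force: [0.2, -0.6, 0.6]
grip_width: 28.0
```

Run:
```python
from slot import *
c=cap('side')
s=cv2.resize(c['img'][150:250,170:290],None,fx=6,fy=6,interpolation=cv2.INTER_CUBIC); cv2.imwrite(f'pics/s10.png',s)
print(cur()[0].round(1)); delta(np.array([446.3,-289.9,53]),8,19.5)
```

```text
[ 454.1 -290.3   76.2]
slide [ -7.8   0.4 -23.2] ang [0.08 0.21 0.08]
```

View pics/s10.png

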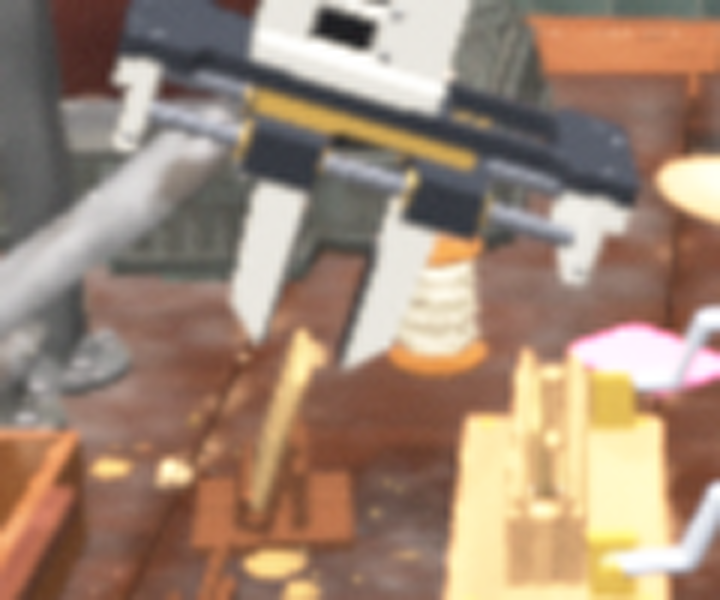

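>>> servo_tool(angular=[[0, 0, 0], [0, 0, 0], [0, 0, 0], [0, 0, 0], [0, 0, 0], [0, 0, 0], [0, 0, 0], [0, 0, 0], [0, 0, 0], [0, 0, 0]], slide=[[-4, 0, -11], [-8, 0.2, -22.5], [-8, 0.2, -22.5], [-8, 0.2, -22.5], [-8, 0.2, -22.5], [-8, 0.2, -22.5], [-8, 0.2, -22.5], [-8, 0.2, -22.5], [-8, 0.2, -22.5], [-8, 0.2, -22.5]], grip=[-0.4, -0.4, -0.4, -0.4, -1, -1, -1, -1, -1, -1])

```text
time: 13.05
tool_pos: [446.1, -289.7, 53.1]
tcp_rot: [-2.803, 0.001, 1.71]
contact_force: [-2.1, 0.5, 5.3]
grip_width: 3.9
```

>>> servo_tool(angular=[[0, 0, 0], [0, 0, 0], [0, 0, 0], [0, 0, 0], [0, 0, 0], [0, 0, 0], [0, 0, 0]], slide=[[3.5, 0.5, 10], [10, 1.5, 28], [17.5, 2.5, 50], [25, 3.5, 70], [25, 3.5, 80], [25, 3.5, 80], [25, 3.5, 80]], grip=[-1, -1, -1, -1, -1, -1, -1])

```text
time: 13.63
tool_pos: [470.9, -285.9, 132.0]
tcp_rot: [-2.803, 0.001, 1.71]
contact_force: [-0.3, -0.7, -1.0]
grip_width: 4.4
```

Run:
```python
from slot import *
c=cap('side')
s=cv2.resize(c['img'][130:270,170:330],None,fx=4.2,fy=4.2,interpolation=cv2.INTER_CUBIC); cv2.imwrite(f'pics/s11.png',s)
t=cur()[0]; print(t.round(1),bot.get_obs()['grip_width'])
p=rw(0,31); delta([p[0],p[1],115],3.5,0)
W=world(c); up=np.array([.330,.046,.943]); n=np.cross([-np.sin(np.radians(8)),np.cos(np.radians(8)),0],up); w=np.array([-np.sin(np.radians(8)),np.cos(np.radians(8)),0])
rel=W-t; al=rel@up; ne=rel@n; wy=rel@w
m=(abs(ne)<6)&(wy<-12)&(wy>-35)&(al<30)&(al>-60)
print(m.sum(),np.percentile(al[m],[0,5,50,95,100]).round(1),np.percentile(wy[m],[0,5,50,95,100]).round(1),ne[m].mean())
```

```text
[ 470.4 -285.6  131.3] 4.131848092166863
slide [ 73.   21.6 -16.3] ang [  1.93 -19.37  -4.44]
76 [-41.2 -35.4  -0.3  20.8  26.5] [-27.6 -25.5 -22.  -12.5 -12.2] -0.603227820956378
```

View pics/s11.png

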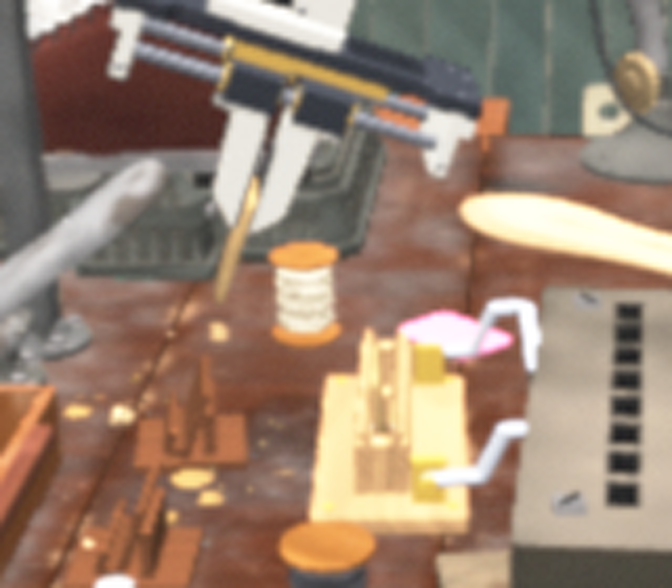

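Run:
```python
from slot import *
import pickle
M=np.array([[np.cos(a),-np.sin(a)],[np.sin(a),np.cos(a)]])
for k in ('d0','d3',None):
    c=cap('side') if k is None else pickle.load(open(k+'.pkl','rb'))['side']
    W=world(c); q=W.copy(); q[...,:2]=(W[...,:2]-O)@M
    m=(abs(q[...,0])<12)&(abs(q[...,1]+38)<25)&(q[...,2]>51)&(q[...,2]<80); p=q[m]; print(k,m.sum(), p.min(0) if len(p) else '',p.max(0) if len(p) else '')
cv2.imwrite('pics/s12.png',cv2.resize(c['img'][190:260,230:300],None,fx=8,fy=8,interpolation=cv2.INTER_CUBIC))
c=cap('top'); cv2.imwrite('pics/t12.png',cv2.resize(c['img'][170:310,150:350],None,fx=4,fy=4))
c=pickle.load(open('d3.pkl','rb'))['side'];cv2.imwrite('pics/s12b.png',cv2.resize(c['img'][190:260,230:300],None,fx=8,fy=8,interpolation=cv2.INTER_CUBIC))
```

```text
d0 0  
d3 0  
None 39 [ -5.64604054 -57.95322725  51.96862039] [ -0.71247986 -13.82092044  73.42099468]
```

View pics/s12.png

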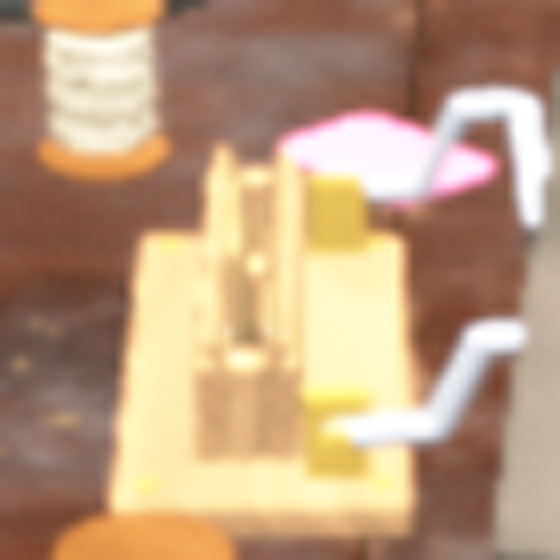

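View pics/s12b.png

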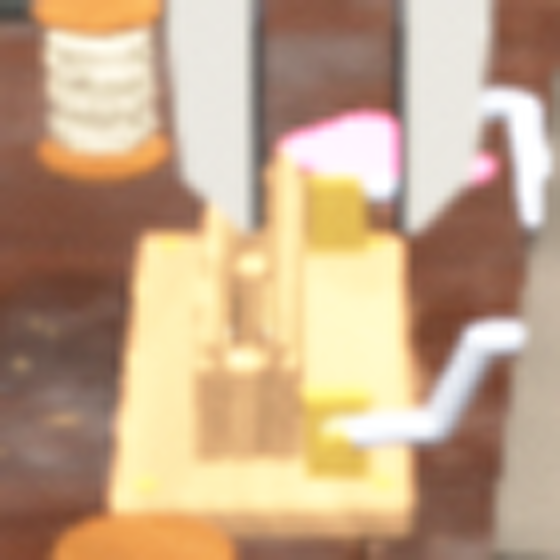

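View pics/t12.png

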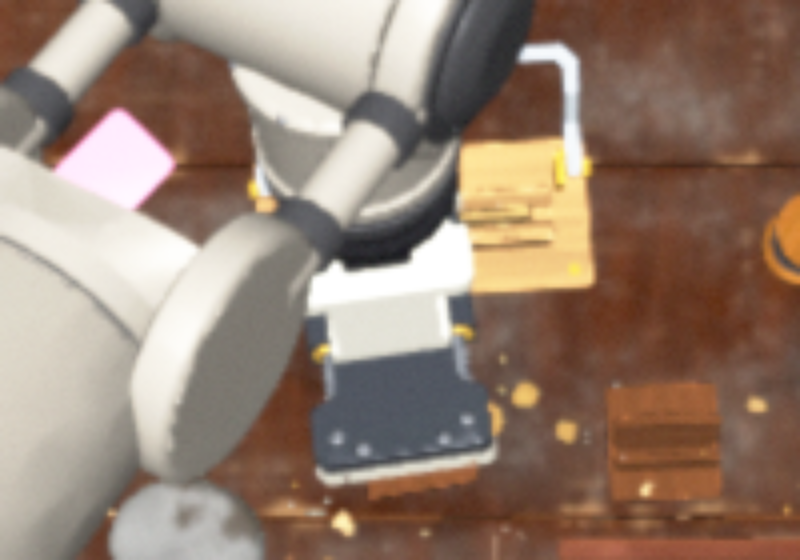

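>>> servo_tool(angular=[[0, -2, 0], [0.5, -7, -1], [1, -12, -2], [1.6, -17, -3.5], [1.9, -19.4, -4.4], [1.9, -19.4, -4.4], [1.9, -19.4, -4.4], [1.9, -19.4, -4.4]], slide=[[10, 3, 0], [32, 8, 0], [54, 16, 0], [70, 20, -5], [73, 21.6, -11], [73, 21.6, -16], [73, 21.6, -16], [73, 21.6, -16]], grip=[-1, -1, -1, -1, -1, -1, -1, -1])

```text
time: 14.45
tool_pos: [543.5, -264.3, 115.6]
tcp_rot: [-3.14, 0.001, 1.632]
contact_force: [-0.2, 0.3, -1.2]
grip_width: 4.0
```

Run:
```python
from slot import *
c=cap('side')
p=rw(0,31); delta([p[0],p[1],52],3.5,0); t=cur()[0]; print(t.round(1))
W=world(c); rel=W-t
m=(abs(rel[...,0])<10)&(rel[...,1]<-10)&(rel[...,1]>-35)&(rel[...,2]<-3)&(rel[...,2]>-50)
q=rel[m]; print(len(q),np.median(q,0),q.min(0),q.max(0))
s=cv2.resize(c['img'][150:250,200:320],None,fx=6,fy=6,interpolation=cv2.INTER_CUBIC); cv2.imwrite(f'pics/s13.png',s)
c=cap('top');W=world(c);M=np.array([[np.cos(a),-np.sin(a)],[np.sin(a),np.cos(a)]]);q=W.copy(); q[...,:2]=(W[...,:2]-O)@M
m=(abs(q[...,0])<12)&(abs(q[...,1]+36)<30)&(q[...,2]>53)&(q[...,2]<80); p=q[m]; print(len(p),p.min(0),p.max(0))
```

```text
slide [ -0.6   0.4 -64. ] ang [ 0.09 -0.   -0.03]
[ 544.  -264.5  116. ]
31 [ -0.35098172 -21.83555555 -20.76282397] [ -1.46246877 -26.90626059 -40.2503767 ] [  1.58500682 -18.50782352  -3.10987147]
63 [ -5.64626995 -55.39880291  53.45672561] [  9.33839377 -10.74217632  78.59356189]
```

View pics/s13.png

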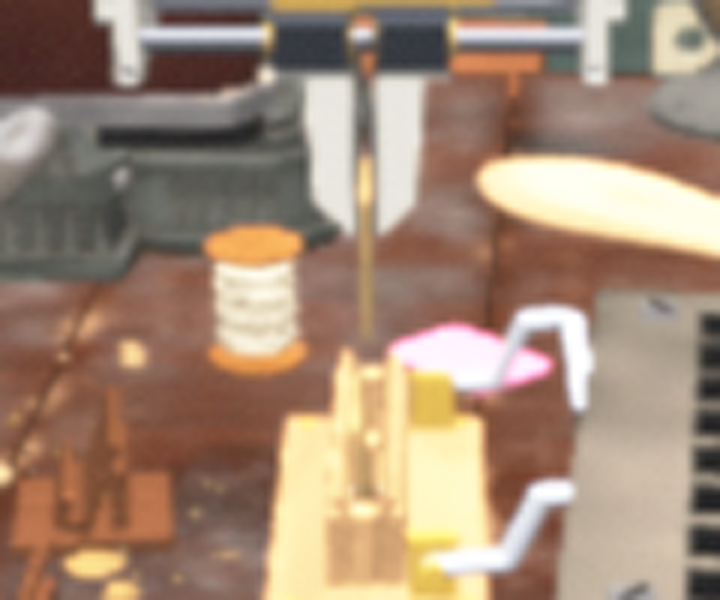

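>>> servo_tool(angular=[[0, 0, 0], [0, 0, 0], [0, 0, 0], [0, 0, 0], [0, 0, 0], [0, 0, 0], [0, 0, 0]], slide=[[-0.5, 0.5, -12], [-0.5, 1, -24], [-0.5, 1, -32], [-0.5, 1, -38], [-0.5, 1, -43], [-0.5, 1, -43], [-0.5, 1, -43]], grip=[-1, -1, -1, -1, -1, -1, -1])

```text
time: 15.13
tool_pos: [543.8, -263.4, 73.5]
tcp_rot: [3.14, 0.002, 1.632]
contact_force: [-0.7, 0.2, -0.5]
grip_width: 3.8
```

>>> servo_tool(angular=[[0, 0, 0], [0, 0, 0], [0, 0, 0], [0, 0, 0], [0, 0, 0], [0, 0, 0]], slide=[[0, 0, -6], [0, 0, -12], [0, 0, -17], [0, 0, -20], [0, 0, -20], [0, 0, -20]], grip=[-1, -1, -1, -1, -1, -1])

```text
time: 15.63
tool_pos: [543.6, -263.3, 53.2]
tcp_rot: [3.14, 0.002, 1.632]
contact_force: [0.6, -0.2, -1.7]
grip_width: 3.8
```

Both insertions were contact-free, so I'll release and rise clear.

>>> servo_tool(angular=[[0, 0, 0], [0, 0, 0], [0, 0, 0], [0, 0, 0], [0, 0, 0], [0, 0, 0], [0, 0, 0], [0, 0, 0], [0, 0, 0], [0, 0, 0]], slide=[[0, 0, -1], [0, 0, -1], [0, 0, -1], [0, 0, -1], [0, 0, 8], [0, 0, 25], [0, 0, 55], [0, 0, 90], [0, 0, 105], [0, 0, 105]], grip=[-0.8, -0.6, -0.5, -0.5, -0.5, -0.5, -0.5, -0.5, -0.6, -0.8])

```text
time: 16.47
tool_pos: [545.8, -264.7, 164.1]
tcp_rot: [3.132, 0.007, 1.632]
contact_force: [0.8, 0.1, -1.4]
grip_width: 15.5
```

```bash
cat > chk.py <<'E'
from slot import *
import sys
M=np.array([[np.cos(a),-np.sin(a)],[np.sin(a),np.cos(a)]])
for n in sys.argv[2:]:
    c=cap(n)
    W=world(c); q=W.copy(); q[...,:2]=(W[...,:2]-O)@M
    for nm,yc in(('L',31),('R',-31)):
        m=(abs(q[...,0])<12)&(abs(q[...,1]-yc)<29)&(q[...,2]>52)&(q[...,2]<79); p=q[m]
        if len(p)<4: print(n,nm,len(p)); continue
        print(n,nm,len(p),p.min(0).round(1),p.max(0).round(1),[np.median(p[abs(p[:,2]-z)<4][:,0]).round(1) for z in (56,63,70)])
    cv2.imwrite(f'pics/{n[0]}{sys.argv[1]}.png',cv2.resize(c['img'][150:250,200:320] if n=='side' else c['img'][170:310,150:350],None,fx=6 if n=='side' else 4,fy=6 if n=='side' else 4,interpolation=cv2.INTER_CUBIC))
o=bot.get_obs(); print(o['time'],o['tool_pos'].round(1),o['contact_force'].round(1),o['grip_width'])
E
python3 chk.py 14 side
```

```text
side L 26 [-5.2  5.7 53.2] [-2.1 45.6 73.3] [np.float64(-2.2), np.float64(-2.2), np.float64(-3.5)]
side R 39 [ -5.7 -58.4  53. ] [ -0.8 -12.7  73.9] [np.float64(-1.7), np.float64(-1.6), np.float64(-3.5)]
16.5167 [ 544.8 -264.   161.4] [-0.2 -0.3 -0.6] 12.483225268801291
```

View pics/s14.png

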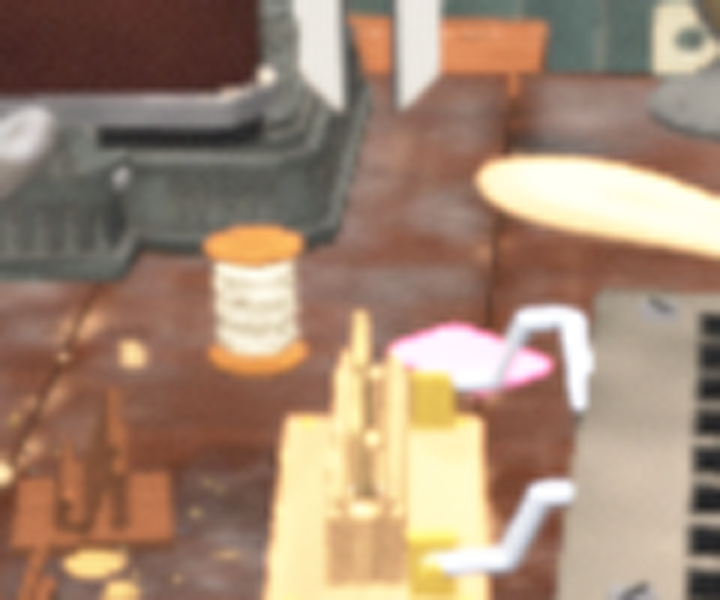

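>>> servo_tool(angular=[[0, 0, 0], [0, 0, 0], [0, 0, 0], [0, 0, 0], [0, 0, 0], [0, 0, 0], [0, 0, 0], [0, 0, 0], [0, 0, 0], [0, 0, 0]], slide=[[30, -6, 0], [65, -14, 0], [100, -22, 0], [114, -24, -5], [114, -24, -30], [114, -24, -60], [114, -24, -90], [114, -24, -110], [114, -24, -118], [114, -24, -118]], grip=[-1, -1, -1, -1, -1, -1, -1, -1, -1, -1])

```text
time: 17.35
tool_pos: [655.8, -286.3, 36.6]
tcp_rot: [-3.138, -0.002, 1.632]
contact_force: [0.5, 0.3, -0.8]
grip_width: 0.1
```

Run:
```python
from h import *
c=cap('side'); cv2.imwrite('pics/s15.png',cv2.resize(c['img'][110:270,200:360],None,fx=3.7,fy=3.7,interpolation=cv2.INTER_CUBIC))
o=bot.get_obs(); print(o['time'],o['tool_pos'].round(1),o['tcp_rot'].round(3),o['contact_force'].round(1))
```

```text
17.4 [ 657.1 -287.    39.2] [-3.141  0.     1.632] [0.4 0.2 0.8]
```

View pics/s15.png

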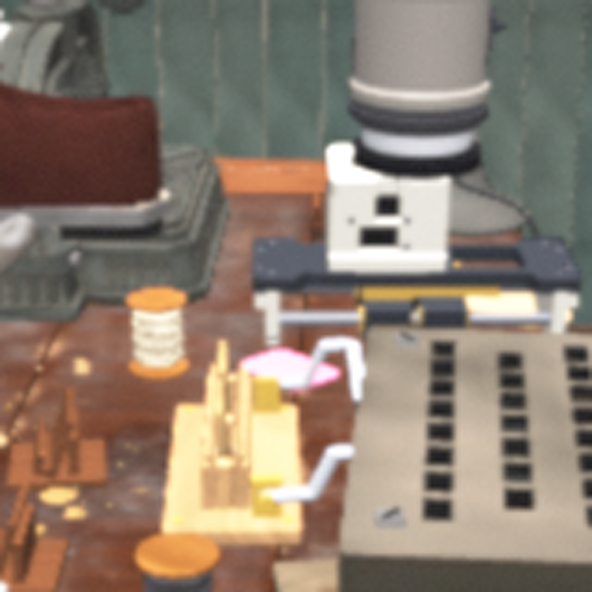

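>>> servo_tool(angular=[[0, 0, 0], [0, 0, 0], [0, 0, 0], [0, 0, 0], [0, 0, 0], [0, 0, 0], [0, 0, 0], [0, 0, 0], [0, 0, 0], [0, 0, 0]], slide=[[-6, 0, 2], [-12, -0.7, 7], [-18, -1, 14], [-24, -1.5, 20], [-30, -1.8, 26], [-38, -2.3, 32], [-46, -2.8, 36], [-53, -3.2, 38], [-60, -3.6, 39], [-66, -4, 40]], grip=[-1, -1, -1, -1, -1, -1, -1, -1, -1, -1])

```text
time: 18.23
tool_pos: [590.8, -291.4, 80.5]
tcp_rot: [3.14, 0.002, 1.632]
contact_force: [0.7, 0.0, -0.1]
grip_width: 0.2
```

```bash
python3 chk.py 16 side
```

```text
side L 26 [-5.1  6.1 53.5] [-2.  44.1 73.9] [np.float64(-2.2), np.float64(-2.2), np.float64(-3.6)]
side R 38 [ -5.7 -57.6  52.2] [ -0.8 -14.4  73.4] [np.float64(-1.4), np.float64(-1.6), np.float64(-3.6)]
18.2833 [ 589.9 -291.5   80.5] [0.1 0.2 0.1] 0.6938639509740708
```

View pics/s16.png

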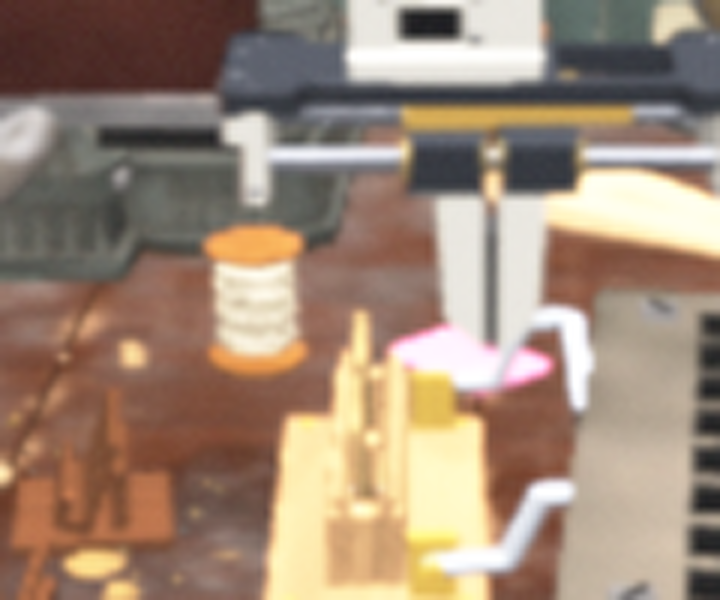

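>>> servo_tool(angular=[[0, 0, 0], [0, 0, 0], [0, 0, 0], [0, 0, 0], [0, 0, 0], [0, 0, 0], [0, 0, 0], [0, 0, 0]], slide=[[20, 1, 3], [45, 3, 5], [68, 4, 5], [70, 4, 0], [70, 4, -25], [70, 4, -45], [70, 4, -48], [70, 4, -48]], grip=[-1, -1, -1, -1, -1, -1, -1, -1])

```text
time: 18.95
tool_pos: [660.0, -286.8, 30.1]
tcp_rot: [-3.139, -0.001, 1.632]
contact_force: [-1.0, 0.4, 0.2]
grip_width: 0.2
```

>>> servo_tool(angular=[[0, 0, 0], [0, 0, 0], [0, 0, 0], [0, 0, 0], [0, 0, 0], [0, 0, 0], [0, 0, 0], [0, 0, 0]], slide=[[-8, -0.5, 0], [-15, -1, 2], [-20, -1.2, 8], [-24, -1.5, 14], [-29, -1.8, 21], [-34, -2, 27], [-34, -2, 27], [-34, -2, 27]], grip=[-1, -1, -1, -1, -1, -1, -1, -1])

```text
time: 19.62
tool_pos: [627.3, -289.8, 60.3]
tcp_rot: [3.14, 0.002, 1.632]
contact_force: [-0.2, 0.0, -0.4]
grip_width: 0.4
```

```bash
python3 chk.py 17 side
```

```text
side L 26 [-5.1  5.6 52.9] [-2.  41.9 74.5] [np.float64(-2.3), np.float64(-2.1), np.float64(-4.3)]
side R 38 [ -5.6 -57.1  52.3] [ -0.8 -11.3  72.7] [np.float64(-1.5), np.float64(-1.5), np.float64(-3.6)]
19.6667 [ 627.3 -289.6   59.6] [ 0.9  0.8 -0.1] 0.7344048373526448
```

View pics/s17.png

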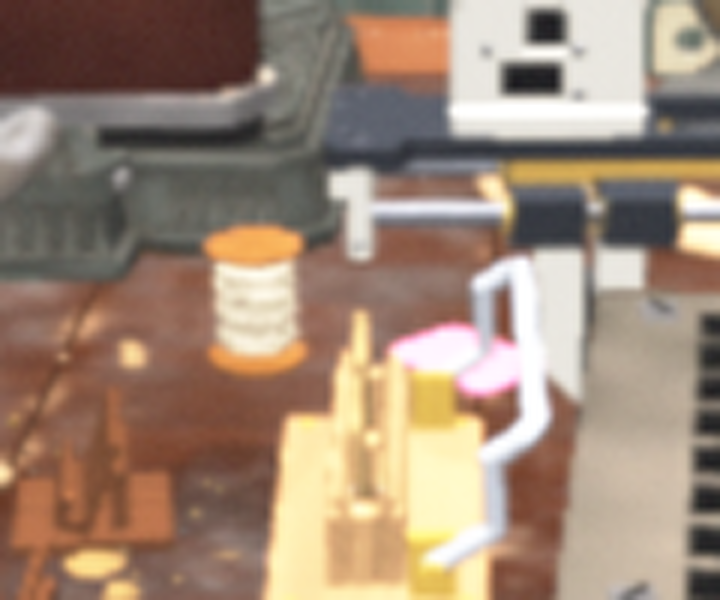

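>>> servo_tool(angular=[[0, 0, 0], [0, 0, 0], [0, 0, 0], [0, 0, 0], [0, 0, 0], [0, 0, 0], [0, 0, 0], [0, 0, 0], [0, 0, 0]], slide=[[-6, -0.4, 5], [-12, -0.8, 8], [-19, -1.2, 12], [-26, -1.6, 15], [-33, -2, 17], [-40, -2.4, 19], [-46, -2.8, 20], [-51, -3.1, 20], [-51, -3.1, 20]], grip=[-1, -1, -1, -1, -1, -1, -1, -1, -1])

```text
time: 20.42
tool_pos: [575.6, -292.7, 79.7]
tcp_rot: [3.14, 0.002, 1.632]
contact_force: [0.7, -0.2, -0.4]
grip_width: 0.6
```

```bash
python3 chk.py 18 side
python3 - <<'E'
from slot import *
c=cap('side');W=world(c);M=np.array([[np.cos(a),-np.sin(a)],[np.sin(a),np.cos(a)]])
q=W.copy(); q[...,:2]=(W[...,:2]-O)@M
m=(q[...,1]<-20)&(q[...,1]>-70)&(abs(q[...,0])<40)&(q[...,2]>80)&(q[...,2]<100)
p=q[m];print(len(p),np.median(p,0))
E
```

```text
side L 25 [-5.2  4.1 53.1] [-2.1 45.5 73.6] [np.float64(-2.2), np.float64(-2.1), np.float64(-4.3)]
side R 38 [ -5.7 -58.4  52.9] [ -0.8 -14.4  73.4] [np.float64(-2.3), np.float64(-1.6), np.float64(-4.2)]
20.4667 [ 576.  -292.6   79.6] [ 0.6 -0.1 -0.3] 0.541511891564213
32 [  9.8730998  -46.883293    92.56770759]
```

View pics/s18.png

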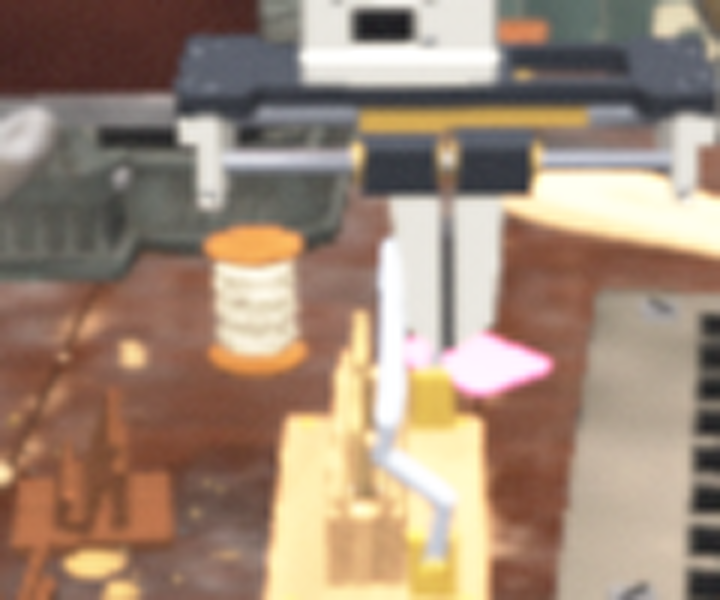

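>>> servo_tool(angular=[[0, 0, 0], [0, 0, 0], [0, 0, 0], [0, 0, 0], [0, 0, 0]], slide=[[-3, -0.2, 0], [-6, -0.4, 0], [-8.5, -0.5, 0], [-10, -0.6, 0], [-10, -0.6, 0]], grip=[-1, -1, -1, -1, -1])

```text
time: 20.93
tool_pos: [566.4, -293.0, 79.4]
tcp_rot: [3.14, 0.002, 1.632]
contact_force: [-0.1, 0.7, 0.3]
grip_width: 0.4
```

>>> servo_tool(angular=[[0, 0, 0], [0, 0, 0], [0, 0, 0]], slide=[[-1, 0, 0], [-2, -0.1, 0], [-2, -0.1, 0]], grip=[-1, -1, -1])

```text
time: 21.18
tool_pos: [564.6, -293.2, 79.5]
tcp_rot: [3.14, 0.002, 1.632]
contact_force: [0.9, -0.3, 0.2]
grip_width: 0.5
```

>>> servo_tool(angular=[[0, 0, 0], [0, 0, 0], [0, 0, 0]], slide=[[-1, 0, 0], [-2, -0.1, 0], [-2, -0.1, 0]], grip=[-1, -1, -1])

```text
time: 21.43
tool_pos: [562.8, -293.3, 79.6]
tcp_rot: [3.139, 0.002, 1.632]
contact_force: [1.0, 0.5, 0.5]
grip_width: 0.4
```

```bash
cat > bar.py <<'E'
from slot import *
o=bot.get_obs();print(o['contact_force'].round(1),o['tool_pos'].round(1))
c=cap('side');W=world(c);M=np.array([[np.cos(a),-np.sin(a)],[np.sin(a),np.cos(a)]])
q=W.copy(); q[...,:2]=(W[...,:2]-O)@M
m=(q[...,1]<-20)&(q[...,1]>-70)&(abs(q[...,0])<40)&(q[...,2]>80)&(q[...,2]<100)
p=q[m];print(len(p),np.median(p,0),p[:,2].max())
E
python3 bar.py
```

```text
[1.  0.5 0.5] [ 562.8 -293.3   79.6]
33 [ -0.20815132 -43.10031967  89.23294128] 91.400386127801
```

>>> servo_tool(angular=[[0, 0, 0], [0, 0, 0], [0, 0, 0]], slide=[[-1, 0, 0], [-2, -0.1, 0], [-2, -0.1, 0]], grip=[-1, -1, -1])

```text
time: 21.73
tool_pos: [562.1, -293.5, 80.2]
tcp_rot: [3.136, 0.003, 1.632]
contact_force: [5.0, 1.4, 0.5]
grip_width: 0.4
```

```bash
python3 bar.py
```

```text
[5.  1.4 0.5] [ 562.1 -293.5   80.2]
33 [ -0.23921245 -41.83676947  89.24887475] 91.74413950167319
```

The force rose to 5 N and the bar stopped moving, so the hoop is against its stop. I'll back off and rise, then check.

>>> servo_tool(angular=[[0, 0, 0], [0, 0, 0], [0, 0, 0], [0, 0, 0], [0, 0, 0], [0, 0, 0], [0, 0, 0], [0, 0, 0], [0, 0, 0], [0, 0, 0]], slide=[[6, 0, 0], [16, 1, 0], [22, 1, 10], [22, 1, 45], [22, 1, 85], [22, -30, 120], [22, -70, 125], [22, -110, 125], [22, -150, 125], [22, -180, 125]], grip=[-1, -1, -1, -1, -1, -1, -1, -1, -1, -1])

```text
time: 22.62
tool_pos: [581.3, -476.5, 204.2]
tcp_rot: [3.141, 0.002, 1.63]
contact_force: [0.1, -0.1, -0.7]
grip_width: 0.4
```

>>> servo_tool(angular=[[0, 0, 0], [0, 0, 0], [0, 0, 0], [0, 0, 0], [0, 0, 0], [0, 0, 0]], slide=[[0, -40, 0], [0, -80, 0], [0, -110, 0], [0, -120, 0], [0, -120, 0], [0, -120, 0]], grip=[-1, -1, -1, -1, -1, -1])

```text
time: 23.12
tool_pos: [582.2, -593.6, 201.9]
tcp_rot: [-3.142, -0.001, 1.631]
contact_force: [0.4, 0.1, 0.4]
grip_width: 0.8
```

```bash
python3 chk.py 19 side top; python3 bar.py
python3 - <<'E'
from h import *
import pickle
c=cap('top'); cv2.imwrite('pics/top20.png',c['img'])
d=pickle.load(open('d0.pkl','rb'))['top']; W0=world(d);W1=world(c)
for n,(u,v) in dict(sp1=(172,256),sp3=(352,229),punch=(367,272),crepe=(233,151)).items(): print(n,np.nanmedian(W0[v-1:v+2,u-1:u+2],(0,1)).round(1),np.nanmedian(W1[v-1:v+2,u-1:u+2],(0,1)).round(1))
E
```

```text
side L 0
side R 5 [ -5.6 -53.3  61.1] [ -5.1 -26.5  72.9] [np.float64(nan), np.float64(-5.1), np.float64(-5.4)]
top L 68 [-11.4   4.9  52. ] [10.9 52.  77.2] [np.float64(-4.7), np.float64(-4.9), np.float64(-4.2)]
top R 67 [-11.3 -55.4  52. ] [-1.8 -2.  77. ] [np.float64(-8.9), np.float64(-5.0), np.float64(-4.0)]
23.2167 [ 583.3 -592.   204.6] [ 0.3 -0.4 -0.4] 0.30416213425307914
[ 0.3 -0.4 -0.4] [ 583.3 -592.   204.6]
35 [ -0.09357313 -44.94073763  89.61510259] 91.54921472850836
sp1 [ 480.5 -128.6   54.9] [ 440.2 -208.2  509.3]
sp3 [ 533.6 -492.9   59.7] [ 471.1 -420.9  513.3]
punch [ 446.7 -521.7   52.6] [ 420.5 -437.8  509.4]
crepe [ 707.4 -247.8   26.1] [ 706.9 -247.8   26.8]
  return _methods._mean(a, axis=axis, dtype=dtype,
  ret = ret.dtype.type(ret / rcount)
```

View pics/s19.png

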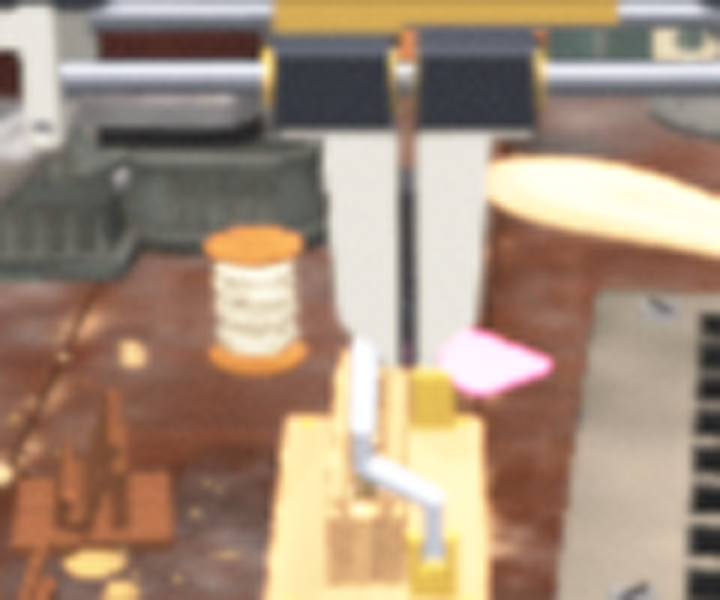

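View pics/t19.png

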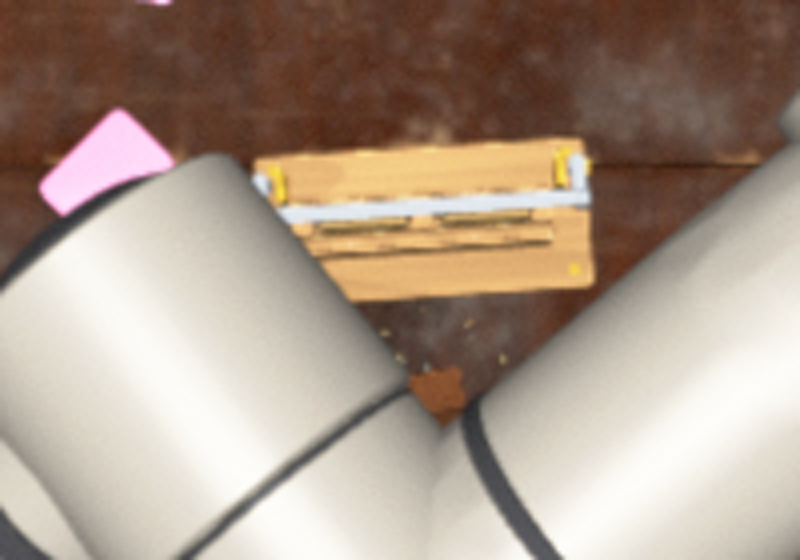

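Run:
```python
from h import *
import pickle
c=cap('side'); d=pickle.load(open('d0.pkl','rb'))['side']
W0=world(d);W1=world(c)
for n,X in dict(sp1=(480,-145,30),sp3=(533,-510,30),punch=(447,-530,30)).items():
    u,v,_=proj(d,X).round().astype(int); print(n,np.nanmedian(W0[v-1:v+2,u-1:u+2],(0,1)).round(1),np.nanmedian(W1[v-1:v+2,u-1:u+2],(0,1)).round(1))
print(bot.close_job())
```

```text
sp1 [ 480.5 -140.2   27.1] [ 480.5 -141.3   27.1]
sp3 [ 533.5 -512.2   31. ] [ 533.5 -511.3   31.1]
punch [ 446.9 -530.7   29.6] [ 446.9 -529.8   29.2]
the job is handed in; nothing more can be done
None
```

The job is handed in at about 23 s. I swung the hoop right back, stood the right plate in the right slot and the left plate in the left slot, and pushed the hoop closed until it stopped at about 5 N.

**Hoop:** the last camera check puts the bar within about 0.3 mm of directly over the slots, so the joint is close to 0 rad.

**Plates:** both stand with their tops at about 73–74 mm. They sit about 2 mm off slot centre along the slots and lean slightly forward, roughly 0.1 rad, all within the limits. With the hoop closed, the bar hid most of them from the side camera. Those figures come from the views before it closed and the last top view.

**Bystanders:** both spools and the punch measured within about 1 mm of where they started, and the crepe block was unmoved.

**What went wrong:** my first try at closing the hoop slid over the bar, because I raised the tool too early. The second try, from lower down, carried it over. In the last bystander check from above, the arm hid the two spools and the punch, so I confirmed those three from the side camera instead.

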